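# Test a centrifuge mount spring on the lever spring tester

### The job

Test the centrifuge spring that stands on the blue pad: stand it over the spigot on the tester's plate, bring the lever down until it just rests on the red height stop, and hold it there a good second to read the dial, without leaning hard on the stop. Then ease the lever all the way back up, never letting it fly, and stand the spring upright in the green tray if the needle was in the green band, or in the red tray if it was in the red. Leave the spring on the grey pad and everything else alone.

Things in the scene. Friction and masses are not known exactly. Their poses are not given: they have to be found in the camera images.
- spring_1: Steel coil spring, 28 mm outer and 22 mm inner diameter, 50 mm tall, about 45 g, upright. Origin at the centre of its underside (bottom coil), z up. Two springs look alike: one is sound, one has gone soft, and which of them stands on the blue pad changes. Grip it across the lower 25 mm; the coils above move when pressed.
- spring_2: The other spring: looks, size and origin as spring_1.
- pad_blue: Blue flat square pad, 75 x 75 x 4 mm, fixed; the spring to be tested stands on it. Origin at the centre of its underside on the table.
- pad_grey: Grey flat square pad, 75 x 75 x 4 mm, fixed; the spring on it is to be left alone. Origin at the centre of its underside.
- tester: Blue lever spring tester, fixed. Origin on the table under the centre of its load plate, z up. The lever swings in this frame's x-z plane: hinge at x = +100 mm, handle at -x when down. Red stop at x = -72 mm; dial gauge (92 mm across, top 55 mm above the table) face up at x = -12, y = +98 mm. With the lever up the plate is open from above; fingers to the plate's +y and -y sides clear the stop.
- plate (a point): Centre of the top face of the tester's round steel load plate (68 mm across), at the foot of the spigot, 58 mm above the table; axes as tester; sinks up to 2 mm under load. The spigot, 11 mm tall, 19 mm in diameter, tapers from 6 mm up to 10 mm at its tip; the spring fits over it with 1.5 mm play all round.
- hinge (a point): Point on the lever's hinge axis in the lever's middle plane, 92.5 mm above the table, between two cheeks 108 mm tall; fixed to the tester, axes as tester (hinge axis along y).
- handle (a point): Centre of the lever's black handle barrel, 30 mm in diameter, 34 mm long along the hinge axis, at the end of the 14 mm wide lever bar. At lever angle 0 it lies at x = -215, z = +24 mm from the hinge in the tester's axes, and swings with the lever. It can be gripped from above across its 34 mm end faces and turns between the fingers through the whole swing.
- lever (a joint): Lever angle, rad: 0 level, growing as raised about the tester's +y; 1.55 to 1.72 when open. The hinge is stiff (2.6 N at the handle): unloaded, the lever stays where left; loaded and let go, it flies up. Its 40 mm platen, 100 mm from the hinge, is 92.5 mm above the table at 0 and meets a free spring on the plate at about 0.155. Pressing takes up to about 16 N at the handle.
- stop: Red height stop, 24 mm round head on a screw, preset anywhere from 93.5 to 101.5 mm above the table. Origin at the centre of its top, z up. The lever's steel anvil, 172 mm from the hinge, lands on it; at lever angle 0 the anvil's underside is 97.5 mm above the table. Contact is hard: a spring adds under 0.5 N per mm at the handle, the stop 5 or more. It must not bear more than 15 N.
- needle (a joint): Angle of the black needle on the white dial, rad clockwise from above, 0 = no load (pointing to the tester's +x), 0.14 rad per newton on the plate. Red band 0 to 2.17 rad (under 16 N: soft); green band 2.17 to 4.2 rad (16 to 30 N: sound). At the stop a sound spring reads over 2.4, a soft one under 2.05.
- tray_green: Green open tray for sound springs, 110 x 110 x 20 mm, walls and floor 3 mm thick, fixed. Origin at the centre of its underside.
- tray_red: Red open tray for soft springs, size and origin as the green one, fixed.
- reagent_bottle: Amber glass bottle, 48 mm across, 110 mm tall; bystander. Origin at the centre of its underside.
- wash_bottle: White plastic bottle with blue cap, 60 mm across, 150 mm tall; bystander. Origin at the centre of its underside.
- screwdriver: Screwdriver, 170 mm long, lying on the table; bystander. Origin below the middle of it.
- screw_cup: Small steel bowl, 60 mm across, 35 mm tall; bystander. Origin at the centre of its underside.
- rubber_foot: Black rubber foot of the centrifuge, 40 mm across, 22 mm tall; bystander. Origin at the centre of its underside.
Things that resemble listed ones, but are neither listed nor needed, are in the scene too. What is shaped like the spring_1 but pink is not meant. Several things have the shape of the tray_red; the one meant has the colours described above.

How it is judged (in metres and radians):
On the way, in this order (a step that is already met when the one before it is completed fails the run):
1. the spring from the blue pad stands over the spigot, flat on the tester's plate, while the other stands on the grey pad (((horizontal distance between spring_1 and plate below 0.004 m and z of spring_1 in the frame of plate between -0.006 and 0.003 m and angle between spring_1's own z axis and vertical below 0.12 rad and horizontal distance between spring_2 and pad_grey below 0.025 m) or (horizontal distance between spring_2 and plate below 0.004 m and z of spring_2 in the frame of plate between -0.006 and 0.003 m and angle between spring_2's own z axis and vertical below 0.12 rad and horizontal distance between spring_1 and pad_grey below 0.025 m))), for 0.2 s.
2. the lever is held down on the height stop with the spring loaded between plate and platen, for one second (contact force between stop and tester above 0.5 N and value of joint lever below 0.12 rad and value of joint needle above 0.9 rad and ((horizontal distance between spring_1 and plate below 0.006 m and z of spring_1 in the frame of plate between -0.006 and 0.003 m and angle between spring_1's own z axis and vertical below 0.12 rad) or (horizontal distance between spring_2 and plate below 0.006 m and z of spring_2 in the frame of plate between -0.006 and 0.003 m and angle between spring_2's own z axis and vertical below 0.12 rad))), for 1 s.
At the end, for the whole second after the job is handed in: The tested spring stands upright (7 deg), still and free in the tray its reading calls for (green if the needle stood in the green band, else red), within 42 mm of the tray's centre along each side; the other stands on the grey pad within 12 mm of its start; the lever is up (over 1.4 rad) (value of joint lever above 1.4 rad and ((x of spring_1 in the frame of tray_green between -0.042 and 0.042 m and y of spring_1 in the frame of tray_green between -0.042 and 0.042 m and height (world z) of spring_1 below 0.01 m and angle between each of spring_1, spring_2's own z axis and vertical below 0.12 rad and linear speed of spring_1 below 0.02 m/s and horizontal distance between spring_2 and pad_grey below 0.025 m and distance of spring_2 from where it was at the start of the episode below 0.012 m) or (x of spring_2 in the frame of tray_red between -0.042 and 0.042 m and y of spring_2 in the frame of tray_red between -0.042 and 0.042 m and height (world z) of spring_2 below 0.01 m and angle between each of spring_2, spring_1's own z axis and vertical below 0.12 rad and linear speed of spring_2 below 0.02 m/s and horizontal distance between spring_1 and pad_grey below 0.025 m and distance of spring_1 from where it was at the start of the episode below 0.012 m))); the robot touches nothing.
It fails at once if more than 15 N on the red height stop (contact force between stop and anything else above 15 N).
It fails at once if the lever flies or drops faster than 3 rad/s (velocity of joint lever above 3 rad/s or velocity of joint lever below -3 rad/s).
It fails at once if a bystander is pushed more than 30 mm (distance of any of reagent_bottle, wash_bottle, screwdriver, screw_cup, rubber_foot from where it was at the start of the episode above 0.03 m).
It also fails if it takes over 72 s, if anything falls off the work surface, if the arm or the gripper's body presses on something with over 40 N, if the wrist force passes 120 N, or if a joint passes its speed limit or range.

### The arm

A 6-joint arm with a two-finger parallel gripper is mounted at the origin on the work surface. World frame = base frame: x ahead of the robot, y to its left, z up, the work surface at z = 0. Lengths are in mm, angles in rad, forces in N, time in s.
With the tool pointing down it reaches from about 350 to 975 mm from the base axis. Payload 7.1 kg.
Tool frame: the origin (TCP) lies at the very end of the fingers, on their centre line; the grasp point (between the pads) lies 19 mm behind it; z points along the fingers, y is the line along which they close (so a half turn about z gives the same grasp; the last joint's range is limited). The gripper opens to 88 mm and grips with 3 to 60 N. Pads are 20 mm wide; open, the fingers measure 115 mm over their backs; the gripper's body (75 mm by 178 mm) begins 61 mm behind the grasp point.
Start: joints at [-1.364, 0.423, 1.63, -0, 1.089, -0.019], TCP at [139.948, -609.113, 197.075] pointing down, gripper open.
Joint ranges: [-3, 3], [-0.9, 2.11], [0.09, 2.58], [-1.31, 4.45], [0.11, 2.69], [-2.54, 2.54]. Speed limits (rad/s): [2.39, 2.39, 3.01, 3.14, 3.14, 3.14].

### API

Orientations are given as a rotation vector (axis times angle).
In Python, from workcell import sensors, imaging, close_job gives the robot as it stands. The module is installed in compiled form; this text tells all that it offers.
- The arm moves only by the tool servo_tool, never from a script. Its argument "steps" is a list of rows, each a list of 3 entries, a list of its own where there are three numbers: the shift along the world's x, y, z in m, then the turn, a rotation vector about the world's x, y, z in degrees, then the opening, from -1 (shut) to 1 (fully open). A call has exactly 8 rows; each row shifts and turns the commanded pose from where the row before left it; what a row does not reach is not made up. A row lasts 1/12 s, in which the tool goes at most 41.7 mm and 7.16 degrees, less where a joint would pass 70% of its speed; a pose out of reach is approached as far as the arm can. A call is refused whole if a number of a shift passes 0.0417 or a number of a turn 7.16, either way. A call with a gripper value outside its range is refused whole. The fingers move at their own pace and stop on an object; the grip force is fixed at half the most. Time passes only in rows, so rows that do not move let the fingers close, or fill a call up. It gives the time, the measured TCP pose, the force, the opening and the grip force at its end, in the units of the state.
- sensors.get_obs(): the state, without advancing time (a new reading comes with each control period).
- imaging.get_image(name): name is "scene" or "side" or "wrist"; returns a dict with "color" (480x640x3 uint8, blue, green, red), "range_z" (480x640 float32, mm along the optical axis (not along the pixel's ray), 0 where there is no reading), "vertical_fov" (degrees; the focal length in pixels is half the picture's height over the tangent of half this angle, whatever the lens; pixels are square), "cx", "cy" (the principal point, pixels), "rvec" (rotation vector, rad) and "tvec" (3), from world to camera coordinates, as OpenCV has them; the wrist camera has in their place "tool_from_camera" (4x4, takes a point from camera to tool coordinates, whose origin is the TCP and whose axes are the flange's). Camera axes: x right, y down, z forward; pixel columns grow to the right and rows downward; lengths in mm; the calibration is good to about 2 mm. The wrist camera is an equidistant fisheye: a pixel r from the principal point sees the ray r / f radians off the axis. A picture is of the moment at which its call begins: read the wrist's pose just before it.
- close_job(): hands the job in; it is judged then, once.
The state is a dict: "t": time; "qpos": joint angles; "qvel": joint speeds; "joint_torque": joint torques, N m; "ee_pos": TCP position; "orientation": TCP orientation; "ft_force": force on the tool from outside, world axes, zero at the start; "moment": the same for the moment, N m; "width": finger opening in mm; "grasp_force": force on a finger pad.
Only numpy, scipy, OpenCV 4.12 (cv2) and the standard library are available. Lean on these libraries where they do the work, as an engineer would, in place of code of your own. Each camera call takes 0.05 s, during which the arm holds its last target. There are 200 camera calls.

## Working session

There is one attempt and no reset: what is moved stays moved. The work goes in short steps, Python scripts to look and compute and a tool call to move; the robot and the scene stay as the last step left them, time stands still between calls to the robot, and variables do not carry over. Pictures are saved under pics/ and viewed, at most 10 in all, crops included, and the job is handed in when it is done.

Besides the shell and the picture viewer there is one more tool, called after "Call:" as a command line: name --argument value ..., lists and objects as JSON in quotes. servo_tool: Moves the arm, as the interface text tells. Its arguments: {"type":"object","properties":{"steps":{"type":"array"}},"required":["steps"]}

```bash
mkdir -p pics; cat > h.py <<'E'
import numpy as np, cv2
from workcell import sensors, imaging
def shot(name):
    o=sensors.get_obs(); d=imaging.get_image(name); d['obs']=o; return d
def focal(d): return 240/np.tan(np.radians(d['vertical_fov'])/2)
def cloud(d):
    f=focal(d); v,u=np.mgrid[0:480,0:640].astype(float); z=d['range_z'].astype(float)
    if 'rvec' in d and d.get('rvec') is not None:
        P=np.stack([(u-d['cx'])/f*z,(v-d['cy'])/f*z,z],-1)
        R=cv2.Rodrigues(np.array(d['rvec'],float))[0]; return (P-np.array(d['tvec']).ravel())@R
    x=u-d['cx'];y=v-d['cy'];r=np.hypot(x,y)+1e-9;t=r/f
    P=np.stack([x/r*np.tan(t)*z,y/r*np.tan(t)*z,z],-1)
    T=np.array(d['tool_from_camera']);P=P@T[:3,:3].T+T[:3,3]
    R=cv2.Rodrigues(np.array(d['obs']['orientation'],float))[0]
    return P@R.T+np.array(d['obs']['ee_pos'])
E
python3 - <<'E'
from h import *
for n in ['scene','side']:
    d=shot(n); cv2.imwrite(f'pics/{n}1.png',d['color']); np.savez(f'{n}1.npz',c=d['color'],P=cloud(d),z=d['range_z'])
    R=cv2.Rodrigues(np.array(d['rvec'],float))[0]; print(n,d['vertical_fov'],-R.T@np.array(d['tvec']).ravel(),R[2])
print(sensors.get_obs())
E
```

```text
scene 47.976534890436525 [1385.87566936 -623.42402141 1116.29008126] [-0.57148794  0.42122575 -0.70425167]
side 51.01316020026981 [ 358.75635576 -838.03732898 1047.79002745] [ 0.13670978  0.6498673  -0.74765161]
{'t': 0.1, 'qpos': array([-1.36401357e+00,  4.23786055e-01,  1.63060122e+00,  9.98501195e-06,
        1.08859723e+00, -1.89871821e-02]), 'qvel': array([ 0.00107687, -0.00223497, -0.0005312 ,  0.00108111,  0.00167808,
        0.00047522]), 'joint_torque': array([-1.22014753e-04, -5.45610309e+01, -2.74324322e+01,  6.45540655e-02,
        1.88674178e-02, -5.57512044e-05]), 'ee_pos': array([ 139.83626211, -608.60610824,  196.37080064]), 'orientation': array([-3.12022031e+00, -3.53722453e-01,  1.91074795e-04]), 'ft_force': array([ 0.0325377 , -0.55604175, -0.37690381]), 'moment': array([-0.00182887,  0.00028791, -0.00933617]), 'grasp_force': 0.0, 'width': 87.79197940366076}
```

View pics/scene1.png

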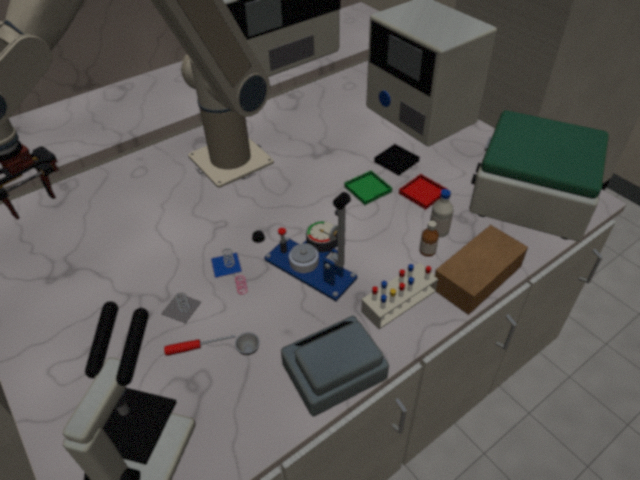

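View pics/side1.png

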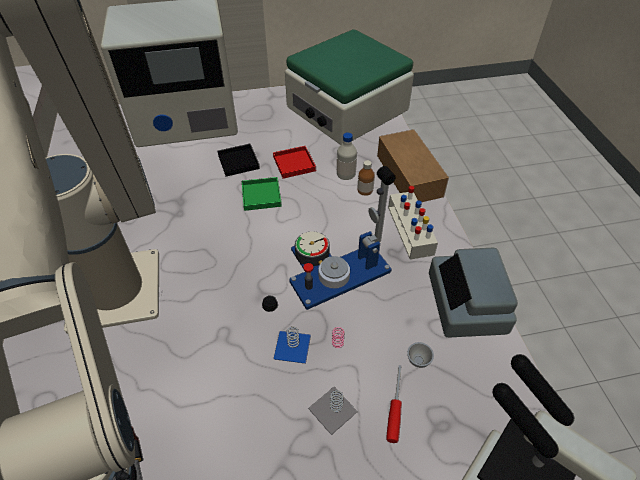

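The side view shows the blue-pad spring at (293,338), grey-pad spring (336,400), pink decoy (338,337), tester plate (334,268), red stop (308,268), handle up at (386,175), dial (312,245), green tray (261,193), red tray (295,161), and a black tray decoy at (239,159).

```bash
python3 - <<'E'
from h import *
for n in ['side','scene']:
    D=np.load(n+'1.npz');P=D['P'];hsv=cv2.cvtColor(D['c'],cv2.COLOR_BGR2HSV);H,S,V=[hsv[...,i].astype(int) for i in range(3)]
    ok=D['z']>0; x,y,z=P[...,0],P[...,1],P[...,2]
    def rep(name,m):
        m=m&ok
        k,l,st,c=cv2.connectedComponentsWithStats(m.astype(np.uint8))
        for i in range(1,k):
            if st[i,4]>25:
                q=P[l==i]; r=cv2.minAreaRect(q[:,:2].astype(np.float32)); print(n,name,c[i].round(),st[i,4],'med',np.median(q,0).round(1),'rect',np.round(r[0],1),np.round(r[1],1),round(r[2],1),'z',np.percentile(q[:,2],[5,50,95]).round(1))
    reg=(x>250)&(x<1000)&(abs(y)<500)
    rep('green',reg&(H>45)&(H<80)&(S>130)&(z<40))
    rep('red',reg&((H<6)|(H>174))&(S>150)&(z<130)&(z>-5))
    rep('bluepad',reg&(H>100)&(H<125)&(S>150)&(z<9))
    rep('bluemid',reg&(H>100)&(H<125)&(S>150)&(z>9)&(z<120))
    rep('plate',reg&(S<60)&(V>60)&(abs(z-58)<4))
    rep('tall',reg&(z>200)&(z<400)&(V<60))
    rep('pad_grey/spr',reg&(z>9)&(z<60)&(y<0)&(S<60))
E
python3 - <<'E'
import cv2
im=cv2.imread('pics/side1.png')[220:430,230:440]
cv2.imwrite('pics/crop1.png',cv2.resize(im,(600,600),interpolation=cv2.INTER_CUBIC))
E
```

```text
side green [261. 193.] 1075 med [405.4 270.    2.5] rect [405.8 264.3] [120.5 107.5] 87.1 z [-2.1  2.5 18. ]
side red [294. 161.] 932 med [527.8 394.    3. ] rect [526.5 387.8] [111.  119.7] 8.2 z [-2.3  3.  18.1]
side red [411. 189.] 38 med [811.8 111.9  88.1] rect [818.4 122.9] [44.1 16.4] 67.4 z [75.3 88.1 94.2]
side red [406. 205.] 34 med [779.4  51.1  90.6] rect [779.6  51.3] [14.2 12.9] 68.1 z [79.6 90.6 95.3]
side red [422. 211.] 34 med [811.3  21.6  90.5] rect [812.   23.9] [12.5 16.6] 4.1 z [79.6 90.5 96. ]
side red [417. 230.] 36 med [779.5 -38.   89.4] rect [780.7 -37.3] [12.7 12.5] 39.9 z [79.4 89.4 94.9]
side red [321. 248.] 73 med [535.3 -21.6  51. ] rect [529.5 -16.4] [69.7 24.4] 47.7 z [47.7 51.  54.3]
side red [308. 267.] 77 med [ 480.1 -107.1   97.7] rect [483.9 -73.1] [89.6 23.8] 79.8 z [ 72.2  97.7 100.5]
side red [394. 417.] 373 med [ 590.1 -470.1   22.3] rect [ 590.7 -469.1] [74.9 23.7] 66.5 z [16.6 22.3 25.9]
side bluepad [292. 349.] 724 med [ 406.5 -263.1    2.6] rect [ 411.5 -254.9] [75.5 73.7] 70.0 z [-0.7  2.6  5.8]
side bluemid [403. 198.] 29 med [779.1  7
[... 4084 characters left out ...]
d_grey/spr [228. 254.] 78 med [ 415.5 -242.8   45.8] rect [ 417.8 -245.9] [25.1 31.7] 84.1 z [13.4 45.8 54.1]
scene pad_grey/spr [377. 307.] 671 med [804.9 -47.9  49.6] rect [799.8 -32.2] [75.  63.6] 0.3 z [14.6 49.6 55.2]
scene pad_grey/spr [182. 300.] 123 med [ 483.9 -414.3   38.3] rect [ 480.9 -414.3] [29.3 27.6] 27.6 z [15.6 38.3 53.8]
scene pad_grey/spr [247. 342.] 365 med [ 676.4 -345.5   25. ] rect [ 687.4 -348.8] [57.1 59.2] 64.6 z [10.5 25.  35.9]
scene pad_grey/spr [218. 339.] 86 med [ 624.3 -393.8   13.5] rect [ 624.1 -394.6] [82.2 10.4] 66.1 z [10.2 13.5 17.5]
scene pad_grey/spr [336. 390.] 1165 med [ 931.7 -271.4   36.6] rect [ 902.8 -264.8] [245.8 118.1] 44.4 z [12.7 36.6 58.3]
```

View pics/crop1.png

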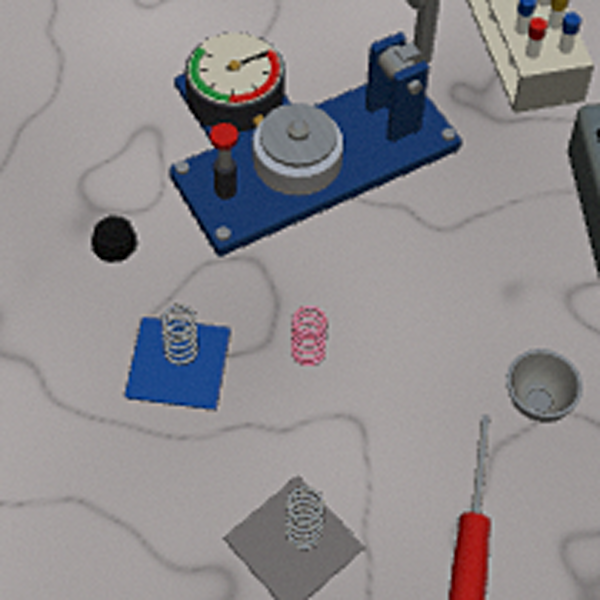

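The crop confirms it. The steel coil on the blue pad is at crop (180,335), the pink coil beside it is the decoy, and the other steel coil is on the grey pad. The red tray meant is the red one at side (295,161); the black one at (239,159) does not fit. I'm moving above the spring.

Call:
servo_tool --steps '[[[0.017, 0.022, 0], [0, 0, 0.4], 1], [[0.017, 0.022, 0], [0, 0, 0.4], 1], [[0.017, 0.023, 0], [0, 0, 0.4], 1], [[0.017, 0.023, 0], [0, 0, 0.4], 1], [[0.017, 0.023, 0], [0, 0, 0.4], 1], [[0.017, 0.023, 0], [0, 0, 0.5], 1], [[0.017, 0.023, 0], [0, 0, 0.5], 1], [[0.017, 0.023, 0], [0, 0, 0.5], 1]]'

```text
t: 0.77
ee_pos: [276.4, -425.7, 196.9]
orientation: [-3.109, -0.449, 0.0]
ft_force: [0.4, 0.4, 1.2]
width: 88.0
grasp_force: 0.0
```

Call:
servo_tool --steps '[[[0.017, 0.023, 0], [0, 0, 0], 1], [[0.017, 0.023, 0], [0, 0, 0], 1], [[0.017, 0.023, 0], [0, 0, 0], 1], [[0.017, 0.023, 0], [0, 0, 0], 1], [[0.018, 0.023, 0], [0, 0, 0], 1], [[0.018, 0.022, 0], [0, 0, 0], 1], [[0.018, 0.022, 0], [0, 0, 0], 1], [[0.018, 0.022, 0], [0, 0, 0], 1]]'

```text
t: 1.43
ee_pos: [416.4, -244.8, 196.9]
orientation: [-3.109, -0.449, 0.0]
ft_force: [0.2, -0.8, 0.5]
width: 87.8
grasp_force: 0.0
```

```bash
python3 - <<'E'
from h import *
d=shot('wrist');cv2.imwrite('pics/w1.png',d['color']);P=cloud(d);o=d['obs'];print(o['t'],o['ee_pos'],o['orientation'],d['vertical_fov'],d['tool_from_camera'])
np.savez('w1.npz',c=d['color'],P=P,z=d['range_z'])
x,y,z=[P[...,i] for i in range(3)]
m=(d['range_z']>0)&(abs(x-417)<30)&(abs(y+246)<30)
for a,b in [(8,25),(25,40),(40,60)]:
    q=P[m&(z>a)&(z<b)];r=cv2.minEnclosingCircle(q[:,:2].astype(np.float32)) if len(q) else 0;print(a,b,len(q),np.median(q,0) if len(q) else 0,r)
E
```

```text
1.4333 [ 416.42057895 -244.75810083  196.9338404 ] [-3.10907632e+00 -4.49055118e-01  4.97932569e-04] 65.70646984690485 [[-4.41715563e-04 -9.63698335e-01 -2.66993117e-01  7.30072053e+01]
 [ 9.99999776e-01 -5.60114205e-04  3.67296599e-04  6.09314044e-01]
 [-5.03509758e-04 -2.66992894e-01  9.63698366e-01 -1.88410015e+02]
 [ 0.00000000e+00  0.00000000e+00  0.00000000e+00  1.00000000e+00]]
8 25 161 [ 423.16245731 -246.1154392    17.87592645] ((418.4501647949219, -244.763916015625), 13.881495475769043)
25 40 145 [ 412.64518776 -243.46310087   32.03145754] ((418.3057861328125, -244.95645141601562), 13.82452392578125)
40 60 377 [ 415.97809023 -246.15716189   53.8565854 ] ((417.9688415527344, -245.15879821777344), 14.1200590133667)
```

View pics/w1.png

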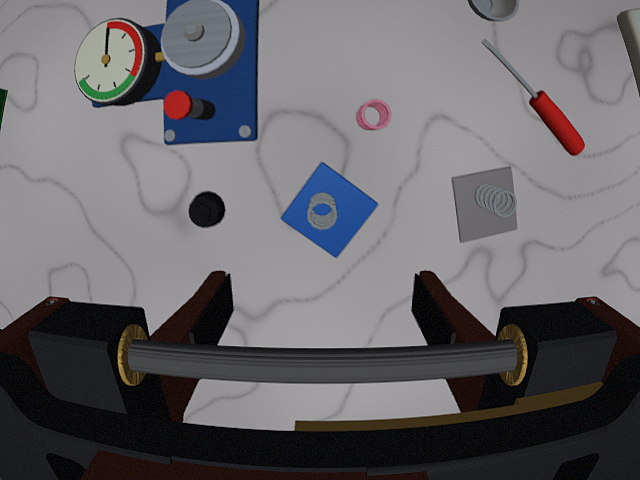

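The wrist view shows the spring at (322,210) on the blue pad, with the pink coil well clear at (374,115). The tester is square to the picture, with the stop at (178,105) and the plate at (203,35).

```bash
python3 - <<'E'
from h import *
D=np.load('w1.npz');P=D['P'];hsv=cv2.cvtColor(D['c'],cv2.COLOR_BGR2HSV);x,y,z=[P[...,i] for i in range(3)];ok=D['z']>0
H,S=hsv[...,0],hsv[...,1]
m=ok&((H<6)|(H>174))&(S>150)&(z>85)&(abs(x-482)<30)&(abs(y+107)<30)
q=P[m];print('stop',cv2.minEnclosingCircle(q[:,:2].astype(np.float32)),np.percentile(q[:,2],[5,25,50,75,95]))
m=ok&(S<70)&(abs(z-58)<3)&(abs(x-551)<40)&(abs(y+87)<40)
q=P[m];print('plate',cv2.minEnclosingCircle(q[:,:2].astype(np.float32)),np.median(q,0),len(q))
m=ok&(z>66)&(z<72)&(abs(x-551)<25)&(abs(y+87)<25)
q=P[m];print('tip',np.median(q,0),len(q))
v,u=np.where(ok&(abs(u_:=0)==0)&(H>100)&(H<125)&(S>130)&(z>8)&(z<22)&(x>450))
q=P[v,u];r=cv2.minAreaRect(q[:,:2].astype(np.float32));print('base',r)
e=[]
for row in range(30,130,5):
    k=u[v==row]
    if len(k): e.append(P[row,k.max(),:2])
e=np.array(e);l=cv2.fitLine(e.astype(np.float32),cv2.DIST_HUBER,0,.01,.01).ravel();print('edge deg',np.degrees(np.arctan2(l[1],l[0])))
E
```

```text
stop ((482.167236328125, -106.42711639404297), 11.956121444702148) [ 98.71879134  99.88152065 100.45839684 100.91724312 101.64244148]
plate ((551.1206665039062, -86.37750244140625), 34.44852066040039) [549.77234013 -89.22225281  58.5706781 ] 3395
tip [550.25770552 -87.30806375  68.3449474 ] 226
base ((517.712646484375, -52.53924560546875), (153.68157958984375, 196.62432861328125), 10.579126358032227)
edge deg 16.260363
```

Call:
servo_tool --steps '[[[0.002, 0, -0.024], [0, 0, 0], 1], [[0, 0, -0.024], [0, 0, 0], 1], [[0, 0, -0.024], [0, 0, 0], 1], [[0, 0, -0.024], [0, 0, 0], 1], [[0, 0, -0.024], [0, 0, 0], 1], [[0, 0, -0.024], [0, 0, 0], 1], [[0, 0, -0.024], [0, 0, 0], 1], [[0, 0, -0.021], [0, 0, 0], 0]]'

```text
t: 2.15
ee_pos: [417.4, -245.9, 6.5]
orientation: [-3.109, -0.449, 0.001]
ft_force: [-0.0, 0.1, -0.1]
width: 84.1
grasp_force: 0.0
```

Call:
servo_tool --steps '[[[0, 0, 0], [0, 0, 0], -0.3], [[0, 0, 0], [0, 0, 0], -0.6], [[0, 0, 0], [0, 0, 0], -1], [[0, 0, 0], [0, 0, 0], -1], [[0, 0, 0], [0, 0, 0], -1], [[0, 0, 0], [0, 0, 0], -1], [[0, 0, 0], [0, 0, 0], -1], [[0, 0, 0], [0, 0, 0], -1]]'

```text
t: 2.82
ee_pos: [418.2, -246.2, 8.6]
orientation: [3.109, 0.449, 0.001]
ft_force: [-0.1, 0.2, 0.1]
width: 31.6
grasp_force: 0.2
```

Call:
servo_tool --steps '[[[0, 0, 0], [0, 0, 0], -1], [[0, 0, 0], [0, 0, 0], -1], [[0, 0, 0.01], [0, 0, 0], -1], [[0, 0, 0.02], [0, 0, 0], -1], [[0, 0, 0.025], [0, 0, 0], -1], [[0, 0, 0.025], [0, 0, 0], -1], [[0, 0, 0.025], [0, 0, 0], -1], [[0, 0, 0.01], [0, 0, 0], -1]]'

```text
t: 3.48
ee_pos: [419.3, -246.9, 126.4]
orientation: [3.107, 0.449, 0.005]
ft_force: [0.1, -0.3, 0.2]
width: 25.8
grasp_force: 30.0
```

Call:
servo_tool --steps '[[[0.01, 0.012, 0], [0, 0, 0], -1], [[0.018, 0.022, 0], [0, 0, 0], -1], [[0.02, 0.024, 0], [0, 0, 0], -1], [[0.02, 0.024, 0], [0, 0, 0], -1], [[0.02, 0.024, 0], [0, 0, 0], -1], [[0.02, 0.024, 0], [0, 0, 0], -1], [[0.016, 0.018, 0], [0, 0, 0], -1], [[0.009, 0.011, 0], [0, 0, 0], -1]]'

```text
t: 4.15
ee_pos: [552.3, -85.2, 122.8]
orientation: [-3.109, -0.452, -0.0]
ft_force: [-0.5, -0.7, -0.5]
width: 25.8
grasp_force: 30.0
```

```bash
python3 - <<'E'
from h import *
d=shot('wrist');cv2.imwrite('pics/w2.png',d['color']);P=cloud(d);o=d['obs'];print(o['t'],o['ee_pos'],o['orientation'],o['width'],o['grasp_force'])
np.savez('w2.npz',c=d['color'],P=P,z=d['range_z'])
x,y,z=[P[...,i] for i in range(3)];S=cv2.cvtColor(d['color'],cv2.COLOR_BGR2HSV)[...,1]
m=(d['range_z']>0)&(S<80)&(abs(z-58)<3)&(abs(x-551)<40)&(abs(y+87)<40)
q=P[m];print('plate',cv2.minEnclosingCircle(q[:,:2].astype(np.float32)),len(q),np.median(q[:,2]))
m=(d['range_z']>0)&(z>105)&(z<175)&(np.hypot(x-551,y+87)<22)
for a,b in [(120,140),(140,158),(158,175)]:
    q=P[m&(z>a)&(z<b)];print(a,b,len(q),np.median(q,0) if len(q) else 0,cv2.minEnclosingCircle(q[:,:2].astype(np.float32)) if len(q) else 0)
d=shot('side');P=cloud(d);cv2.imwrite('pics/s2.png',cv2.resize(d['color'][170:330,230:440],(788,600)))
E
```

```text
4.15 [552.2642563  -85.15418504 122.84813952] [-3.10877074e+00 -4.51624193e-01 -4.23717063e-04] 25.848775761004564 29.99984622001648
plate ((551.6466674804688, -85.71367645263672), 34.061431884765625) 4918 58.82968365449303
120 140 1015 [560.97938137 -83.67807032 129.50803471] ((552.6453857421875, -84.14007568359375), 14.16091251373291)
140 158 1278 [551.80954166 -85.9047959  150.68857146] ((557.5341186523438, -85.0809097290039), 18.733211517333984)
158 175 2151 [558.71394895 -84.6852331  168.55551931] ((556.1664428710938, -85.43244934082031), 19.3207950592041)
```

View pics/w2.png

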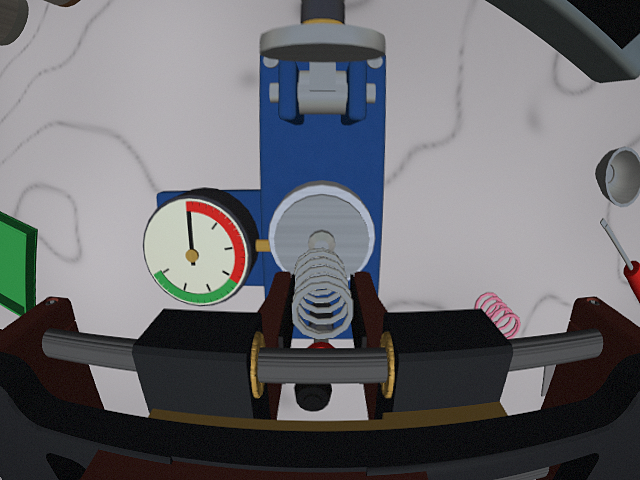

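The wrist view shows the spring held between the fingers at (322,300), the spigot just ahead at (320,240), and the needle at zero. I'm descending to just above the spigot.

Call:
servo_tool --steps '[[[-0.0005, -0.0005, -0.005], [0, 0, 0], -1], [[-0.0005, 0, -0.01], [0, 0, 0], -1], [[0, 0, -0.01], [0, 0, 0], -1], [[0, 0, -0.01], [0, 0, 0], -1], [[0, 0, -0.008], [0, 0, 0], -1], [[0, 0, -0.003], [0, 0, 0], -1], [[0, 0, 0], [0, 0, 0], -1], [[0, 0, 0], [0, 0, 0], -1]]'

```text
t: 4.92
ee_pos: [549.8, -87.8, 76.8]
orientation: [-3.109, -0.449, 0.001]
ft_force: [-0.3, 0.4, -1.0]
width: 26.1
grasp_force: 30.0
```

```bash
python3 - <<'E'
from h import *
d=shot('wrist');P=cloud(d);o=d['obs'];print(o['t'],o['ee_pos'],o['orientation'],o['ft_force'])
x,y,z=[P[...,i] for i in range(3)];S=cv2.cvtColor(d['color'],cv2.COLOR_BGR2HSV)[...,1];ok=d['range_z']>0
m=ok&(S<80)&(abs(z-58)<2.5)&(abs(x-551)<40)&(abs(y+87)<40)
q=P[m];print('plate',cv2.minEnclosingCircle(q[:,:2].astype(np.float32)),len(q),np.median(q[:,2]))
m=ok&(np.hypot(x-551.5,y+86)<20)
for a,b in [(63,72),(72,76),(76,85),(85,95)]:
    q=P[m&(z>a)&(z<b)];print(a,b,len(q),np.percentile(q[:,2],5) if len(q) else 0,cv2.minEnclosingCircle(q[:,:2].astype(np.float32)) if len(q) else 0)
cv2.imwrite('pics/w3.png',cv2.resize(d['color'][200:380,200:440],(800,600)))
E
```

```text
4.9167 [549.82475542 -87.79501432  76.79816937] [-3.10923566e+00 -4.48623255e-01  7.78171228e-04] [-0.25448769  0.44567288 -1.04478866]
plate ((551.457275390625, -85.8748550415039), 34.045650482177734) 5922 58.820178703635925
63 72 132 63.49144454736212 ((551.4766845703125, -85.6858139038086), 9.578352928161621)
72 76 136 74.13262296142824 ((549.8929443359375, -86.61512756347656), 14.096932411193848)
76 85 404 76.17659463637958 ((549.9122314453125, -86.5994873046875), 14.00118637084961)
85 95 530 85.57723762055673 ((550.4807739257812, -86.96239471435547), 14.102913856506348)
```

View pics/w3.png

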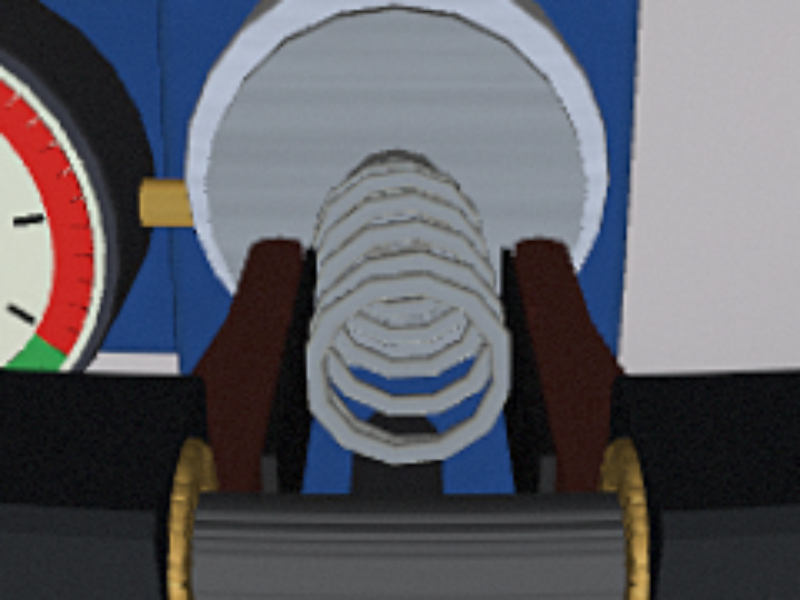

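The spring's bottom coil sits about 1.7 mm short of the spigot in +x. I'm correcting that and lowering.

Call:
servo_tool --steps '[[[0.0016, 0.0008, 0], [0, 0, 0], -1], [[0, 0, -0.001], [0, 0, 0], -1], [[0, 0, -0.001], [0, 0, 0], -1], [[0, 0, -0.001], [0, 0, 0], -1], [[0, 0, -0.001], [0, 0, 0], -1], [[0, 0, -0.001], [0, 0, 0], -1], [[0, 0, 0], [0, 0, 0], -1], [[0, 0, 0], [0, 0, 0], -1]]'

```text
t: 5.63
ee_pos: [551.5, -86.8, 72.0]
orientation: [-3.109, -0.449, 0.0]
ft_force: [-0.2, -0.4, 0.3]
width: 25.8
grasp_force: 30.0
```

```bash
cat > chk.py <<'E'
from h import *
d=shot('wrist');P=cloud(d);o=d['obs'];print(o['t'],o['ee_pos'],o['ft_force'],o['moment'])
x,y,z=[P[...,i] for i in range(3)];S=cv2.cvtColor(d['color'],cv2.COLOR_BGR2HSV)[...,1];ok=d['range_z']>0
m=ok&(S<80)&(abs(z-58)<2.5)&(abs(x-551)<40)&(abs(y+87)<40)
q=P[m];print('plate',cv2.minEnclosingCircle(q[:,:2].astype(np.float32)),len(q),np.median(q[:,2]))
m=ok&(np.hypot(x-551.5,y+86)<20)
for a,b in [(66,72),(72,80),(80,90),(90,100),(100,112),(112,125)]:
    q=P[m&(z>a)&(z<b)];print(a,b,len(q),np.percentile(q[:,2],[2,98]) if len(q) else 0,cv2.minEnclosingCircle(q[:,:2].astype(np.float32)) if len(q) else 0)
E
python3 chk.py
```

```text
5.6333 [551.47881924 -86.78095764  71.98653061] [-0.22629598 -0.35951744  0.31788861] [ 0.02562638 -0.04085663 -0.00952551]
plate ((551.6077270507812, -85.76036071777344), 34.06338882446289) 5769 58.81603306076667
66 72 329 [66.26843015 71.91226827] ((551.591796875, -85.3045883178711), 14.280900955200195)
72 80 327 [72.11871769 79.55197587] ((552.4751586914062, -85.57506561279297), 13.523459434509277)
80 90 515 [80.47624501 89.6485763 ] ((551.8921508789062, -86.10738372802734), 14.042037963867188)
90 100 601 [90.51756754 99.85513245] ((555.2804565429688, -84.910888671875), 18.00535774230957)
100 112 1004 [100.1636722 111.7910229] ((554.1485595703125, -85.17233276367188), 18.556472778320312)
112 125 1700 [112.55853793 123.88772365] ((553.857666015625, -85.39908599853516), 18.727582931518555)
```

Now aligned to within 0.5 mm. I'm lowering it onto the plate.

Call:
servo_tool --steps '[[[0, 0, -0.0015], [0, 0, 0], -1], [[0, 0, -0.0015], [0, 0, 0], -1], [[0, 0, -0.0015], [0, 0, 0], -1], [[0, 0, -0.0015], [0, 0, 0], -1], [[0, 0, -0.0015], [0, 0, 0], -1], [[0, 0, -0.001], [0, 0, 0], -1], [[0, 0, 0], [0, 0, 0], -1], [[0, 0, 0], [0, 0, 0], -1]]'

```text
t: 6.35
ee_pos: [551.5, -86.8, 63.5]
orientation: [-3.109, -0.449, 0.0]
ft_force: [0.6, 0.4, -0.2]
width: 25.8
grasp_force: 30.0
```

```bash
python3 chk.py
```

```text
6.35 [551.51467031 -86.78992105  63.471449  ] [ 0.58890685  0.40900782 -0.15850531] [0.00980954 0.0059691  0.02365935]
plate ((551.5035400390625, -85.75161743164062), 33.990699768066406) 5773 58.80346677843559
66 72 330 [66.1282762  71.65583773] ((551.7227783203125, -85.15058898925781), 13.637364387512207)
72 80 431 [72.0365859  79.84160784] ((551.9871215820312, -86.05264282226562), 13.964298248291016)
80 90 549 [80.29486215 89.83039943] ((554.346435546875, -84.94287872314453), 16.85956573486328)
90 100 813 [90.17313565 99.79387351] ((555.8331298828125, -84.65563201904297), 17.882280349731445)
100 112 1867 [100.488208   111.28939849] ((553.5859985351562, -85.36515808105469), 18.880596160888672)
112 125 511 [112.35569369 124.69324616] ((553.6724853515625, -85.39102935791016), 18.821382522583008)
```

Call:
servo_tool --steps '[[[0, 0, -0.0005], [0, 0, 0], -1], [[0, 0, -0.0005], [0, 0, 0], -1], [[0, 0, -0.0005], [0, 0, 0], -1], [[0, 0, -0.0005], [0, 0, 0], -1], [[0, 0, 0], [0, 0, 0], -1], [[0, 0, 0], [0, 0, 0], -1], [[0, 0, 0], [0, 0, 0], -1], [[0, 0, 0], [0, 0, 0], -1]]'

```text
t: 7.07
ee_pos: [551.6, -86.8, 61.7]
orientation: [3.109, 0.449, 0.0]
ft_force: [0.4, 1.7, 1.8]
width: 25.7
grasp_force: 30.0
```

Call:
servo_tool --steps '[[[0, 0, -0.0004], [0, 0, 0], -1], [[0, 0, 0], [0, 0, 0], -0.3], [[0, 0, 0], [0, 0, 0], -0.1], [[0, 0, 0], [0, 0, 0], 0.1], [[0, 0, 0], [0, 0, 0], 0.2], [[0, 0, 0], [0, 0, 0], 0.2], [[0, 0, 0], [0, 0, 0], 0.2], [[0, 0, 0], [0, 0, 0], 0.2]]'

```text
t: 7.73
ee_pos: [551.5, -86.8, 61.1]
orientation: [-3.109, -0.449, 0.0]
ft_force: [0.1, 0.1, 0.4]
width: 52.8
grasp_force: 0.0
```

Call:
servo_tool --steps '[[[0, 0, 0.005], [0, 0, 0], 0.2], [[0, 0, 0.01], [0, 0, 0], 0.2], [[0, 0, 0.02], [0, 0, 0], 0.2], [[0, 0, 0.025], [0, 0, 0], 0.2], [[0, 0, 0.025], [0, 0, 0], 0.2], [[0, 0, 0.025], [0, 0, 0], 0.2], [[0, 0, 0.02], [0, 0, 0], 0.2], [[0, 0, 0.01], [0, 0, 0], 0.2]]'

```text
t: 8.4
ee_pos: [553.0, -87.1, 205.0]
orientation: [3.108, 0.449, 0.007]
ft_force: [-0.4, -1.3, 0.5]
width: 53.0
grasp_force: 0.0
```

```bash
python3 - <<'E'
exec(open('chk.py').read())
cv2.imwrite('pics/w4.png',d['color'])
s=shot('side');P=cloud(s);z=P[...,2]
a=np.radians(16.4);R=np.array([[np.cos(a),np.sin(a)],[-np.sin(a),np.cos(a)]])
for n in ['side','scene']:
    s=shot(n);P=cloud(s);Q=(P[...,:2]-[551.5,-85.9])@R.T;z=P[...,2];ok=s['range_z']>0
    V=s['color'].max(-1)
    m=ok&(abs(Q[...,1])<25)&(Q[...,0]>85)&(Q[...,0]<170)&(z>285)&(z<335)&(V<70)
    q=np.c_[Q[m],z[m]];print(n,len(q),np.percentile(q,[3,50,97],axis=0).round(1))
E
```

```text
8.4 [553.02982161 -87.06754981 204.97830675] [-0.3966486  -1.25676937  0.46348754] [0.0182614  0.00811358 0.00881309]
plate ((551.4099731445312, -86.04568481445312), 34.0815544128418) 2866 58.800343926906734
66 72 218 [66.09403832 71.78872077] ((551.456298828125, -85.12242889404297), 13.573962211608887)
72 80 118 [72.0909645  79.61912954] ((552.1329956054688, -85.88478088378906), 13.677574157714844)
80 90 145 [80.93486402 89.86845463] ((551.9769287109375, -85.7992172241211), 13.686739921569824)
90 100 163 [90.09210008 99.79895966] ((551.4806518554688, -85.84613037109375), 13.91214370727539)
100 112 391 [100.6291111  109.84259305] ((551.8724975585938, -85.86018371582031), 14.018396377563477)
112 125 0 0 0
side 243 [[108.5 -17.9 295.8]
 [117.2  -7.8 314.1]
 [134.1  15.4 321.4]]
scene 203 [[114.7 -18.7 296. ]
 [128.4 -10.2 315.1]
 [138.2  12.2 322.3]]
```

View pics/w4.png

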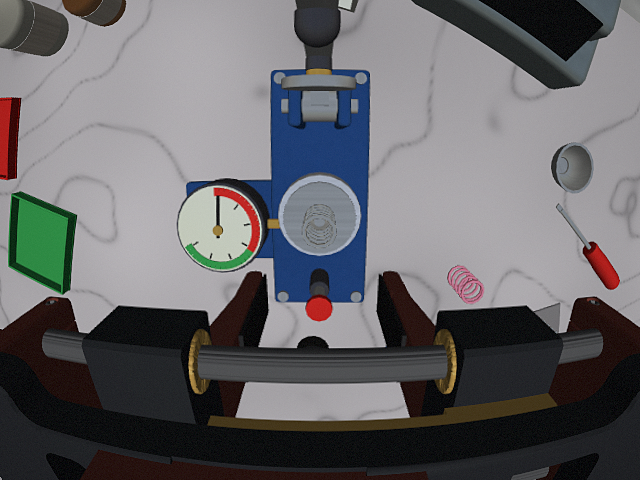

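The wrist view shows the spring upright over the spigot at (321,222), the needle at zero, and the lever up with its handle at (318,25). Next is the handle.

Call:
servo_tool --steps '[[[0, 0, 0.015], [0, 0, 0], 0.6], [[0, 0, 0.02], [0, 0, 0], 0.6], [[0, 0, 0.02], [0, 0, 0], 0.6], [[0, 0, 0.025], [0, 0, 0], 0.6], [[0, 0, 0.02], [0, 0, 0], 0.6], [[0, 0, 0.02], [0, 0, 0], 0.6], [[0, 0, 0.015], [0, 0, 0], 0.6], [[0, 0, 0.01], [0, 0, 0], 0.6]]'

```text
t: 9.27
ee_pos: [551.5, -86.8, 346.1]
orientation: [-3.109, -0.449, 0.001]
ft_force: [-0.1, 0.6, -0.4]
width: 69.8
grasp_force: 0.0
```

Call:
servo_tool --steps '[[[0.012, 0.0035, 0], [0, 0, 0], 0.6], [[0.02, 0.006, 0], [0, 0, 0], 0.6], [[0.02, 0.006, 0], [0, 0, 0], 0.6], [[0.02, 0.006, 0], [0, 0, 0], 0.6], [[0.02, 0.006, 0], [0, 0, 0], 0.6], [[0.016, 0.0045, 0], [0, 0, 0], 0.6], [[0.0105, 0.003, 0], [0, 0, 0], 0.6], [[0, 0, 0], [0, 0, 0], 0.6]]'

```text
t: 9.93
ee_pos: [671.4, -50.9, 343.4]
orientation: [-3.108, -0.45, 0.004]
ft_force: [-0.1, -0.3, -0.3]
width: 70.1
grasp_force: 0.0
```

```bash
python3 - <<'E'
from h import *
d=shot('wrist');P=cloud(d);o=d['obs'];print(o['t'],o['ee_pos'],o['width'])
a=np.radians(16.4);R=np.array([[np.cos(a),np.sin(a)],[-np.sin(a),np.cos(a)]])
print('tcp in tester',R@(o['ee_pos'][:2]-[551.5,-85.9]))
Q=(P[...,:2]-[551.5,-85.9])@R.T;z=P[...,2];ok=d['range_z']>0
m=ok&(abs(Q[...,1])<28)&(Q[...,0]>85)&(Q[...,0]<170)&(z>260)&(z<330)
q=np.c_[Q[m],z[m]];print(len(q),np.percentile(q,[2,50,98],axis=0).round(1))
E
```

```text
9.9333 [671.35054218 -50.87848701 343.36751141] 70.12495425315365
tcp in tester [124.86232497  -0.24214986]
2684 [[ 1.130e+02 -1.630e+01  2.706e+02]
 [ 1.295e+02 -2.000e-01  3.208e+02]
 [ 1.391e+02  1.580e+01  3.238e+02]]
```

Call:
servo_tool --steps '[[[-0.0005, 0, -0.006], [0, 0, 0], 0.6], [[0, 0, -0.009], [0, 0, 0], 0.6], [[0, 0, -0.01], [0, 0, 0], 0.6], [[0, 0, -0.01], [0, 0, 0], 0.6], [[0, 0, -0.01], [0, 0, 0], 0.6], [[0, 0, -0.007], [0, 0, 0], 0.6], [[0, 0, -0.002], [0, 0, 0], 0.4], [[0, 0, 0], [0, 0, 0], 0.2]]'

```text
t: 10.65
ee_pos: [669.1, -51.8, 291.2]
orientation: [-3.109, -0.449, 0.002]
ft_force: [-0.7, 0.7, 0.7]
width: 60.6
grasp_force: 0.0
```

Call:
servo_tool --steps '[[[0, 0, 0], [0, 0, 0], 0.0], [[0, 0, 0], [0, 0, 0], -0.1], [[0, 0, 0], [0, 0, 0], -0.2], [[0, 0, 0], [0, 0, 0], -0.3], [[0, 0, 0], [0, 0, 0], -1], [[0, 0, 0], [0, 0, 0], -1], [[0, 0, 0], [0, 0, 0], -1], [[0, 0, 0], [0, 0, 0], -1]]'

```text
t: 11.32
ee_pos: [669.6, -50.8, 292.7]
orientation: [-3.108, -0.449, -0.001]
ft_force: [-1.9, 5.1, 2.7]
width: 33.2
grasp_force: 30.0
```

```bash
python3 - <<'E'
from h import *
o=sensors.get_obs();print(o['t'],o['ee_pos'],o['width'],o['ft_force'],o['grasp_force'])
p=o['ee_pos']+np.array([0,0,19])
a=np.radians(16.4);e=np.array([np.cos(a),np.sin(a)])
h=np.array([551.5,-85.9])+100*e; dx=(p[:2]-h)@e; dz=p[2]-92.5
print('r',np.hypot(dx,dz),'theta',np.arctan2(dz,-dx)-0.1112)
psi=np.arctan2(dz,-dx);th0=psi-.1112
def pos(t,r=216.3): s=t+.1112; return np.array([*( -r*np.cos(s)*e),r*np.sin(s)])
ths=th0-np.r_[0,np.cumsum(np.r_[.03,.06,np.full(30,.08)])]
D=np.diff([pos(t) for t in ths if t>0.1],axis=0)
print(np.c_[ths[1:len(D)+1],D].round(2))
E
```

```text
11.3167 [669.56048779 -50.84528908 292.69945831] 33.24867573954193 [-1.86712259  5.1412367   2.72954615] 30.006345212459564
r 220.41899234192192 theta 1.5648380368481558
[[  1.53  -6.2   -1.82   0.58]
 [  1.47 -12.44  -3.66   0.59]
 [  1.39 -16.59  -4.88  -0.43]
 [  1.31 -16.5   -4.86  -1.81]
 [  1.23 -16.31  -4.8   -3.18]
 [  1.15 -16.02  -4.71  -4.53]
 [  1.07 -15.62  -4.6   -5.85]
 [  0.99 -15.12  -4.45  -7.13]
 [  0.91 -14.53  -4.28  -8.37]
 [  0.83 -13.84  -4.07  -9.55]
 [  0.75 -13.06  -3.84 -10.67]
 [  0.67 -12.2   -3.59 -11.73]
 [  0.59 -11.26  -3.32 -12.7 ]
 [  0.51 -10.25  -3.02 -13.6 ]
 [  0.43  -9.18  -2.7  -14.41]
 [  0.35  -8.04  -2.37 -15.13]
 [  0.27  -6.86  -2.02 -15.75]
 [  0.19  -5.63  -1.66 -16.27]
 [  0.11  -4.36  -1.28 -16.69]]
```

Call:
servo_tool --steps '[[[-0.0062, -0.0012, 0.0006], [0, 0, 0], -1], [[-0.0124, -0.0037, 0.0006], [0, 0, 0], -1], [[-0.0166, -0.0049, -0.0004], [0, 0, 0], -1], [[-0.0165, -0.0049, -0.0018], [0, 0, 0], -1], [[-0.0163, -0.0048, -0.0032], [0, 0, 0], -1], [[-0.016, -0.0047, -0.0045], [0, 0, 0], -1], [[-0.0156, -0.0046, -0.0059], [0, 0, 0], -1], [[-0.0151, -0.0045, -0.0071], [0, 0, 0], -1]]'

```text
t: 11.98
ee_pos: [554.9, -84.2, 273.4]
orientation: [-3.108, -0.449, -0.006]
ft_force: [-6.4, 7.1, 17.4]
width: 33.2
grasp_force: 30.0
```

```bash
cat > lev.py <<'E'
from h import *
o=sensors.get_obs();p=o['ee_pos']+np.array([0,0,19])
a=np.radians(16.4);e=np.array([np.cos(a),np.sin(a)]);n=np.array([-e[1],e[0]])
h=np.array([551.5,-85.9])+100*e; dx=(p[:2]-h)@e; dz=p[2]-92.5
f=o['ft_force'];print(o['t'],o['ee_pos'].round(2),'f x,y,z tester',f[:2]@e,f[:2]@n,f[2],'grip',o['grasp_force'],o['width'])
print('lat',(p[:2]-h)@n,'r',np.hypot(dx,dz),'theta',np.arctan2(dz,-dx)-0.1112,'needle f/z')
E
python3 lev.py
```

```text
11.9833 [554.87 -84.22 273.45] f x,y,z tester -4.128526382127216 8.6104901238832 17.389238667745413 grip 30.018065571784973 33.232550247548694
lat 0.6583985031355133 r 221.92314206783988 theta 1.0107944195387752 needle f/z
```

Call:
servo_tool --steps '[[[-0.0003, -0.002, 0.001], [0, 0, 0], -1], [[0, 0, 0], [0, 0, 0], -1], [[0, 0, 0], [0, 0, 0], -1], [[0, 0, 0], [0, 0, 0], -1], [[0, 0, 0], [0, 0, 0], -1], [[0, 0, 0], [0, 0, 0], -1], [[0, 0, 0], [0, 0, 0], -1], [[0, 0, 0], [0, 0, 0], -1]]'

```text
t: 12.65
ee_pos: [552.0, -85.0, 272.1]
orientation: [-3.105, -0.449, 0.006]
ft_force: [-11.2, 11.0, 10.8]
width: 33.2
grasp_force: 30.0
```

```bash
python3 lev.py; python3 - <<'E'
from h import *
for n in ['side','scene']:
    a=np.radians(16.4);R=np.array([[np.cos(a),np.sin(a)],[-np.sin(a),np.cos(a)]])
    s=shot(n);P=cloud(s);Q=(P[...,:2]-[551.5,-85.9])@R.T;z=P[...,2];ok=s['range_z']>0
    # bar: 14mm wide grey, in mid plane
    m=ok&(abs(Q[...,1])<10)&(Q[...,0]>15)&(Q[...,0]<100)&(z>120)&(z<260)
    q=np.c_[Q[m][:,0],z[m]].astype(np.float32);l=cv2.fitLine(q,cv2.DIST_HUBER,0,.01,.01).ravel();print(n,len(q),np.degrees(np.arctan2(l[1],-l[0])),l)
E
```

```text
12.65 [551.97 -85.05 272.14] f x,y,z tester -7.680435600975573 13.736352478677038 10.816623853308775 grip 30.02949893474579 33.154519577989745
lat 0.6864680463309605 r 222.07945019321753 theta 0.9959921649377814 needle f/z
side 300 -121.865295 [  0.5279241   -0.84929156  57.96118    199.87808   ]
scene 445 -120.05148 [  0.50077796  -0.8655758   64.10868    203.87254   ]
```

Call:
servo_tool --steps '[[[-0.0014, 0.0016, 0.0018], [0, 0, 0], -1], [[-0.0014, 0.0017, 0.0018], [0, 0, 0], -1], [[0, 0, 0], [0, 0, 0], -1], [[0, 0, 0], [0, 0, 0], -1], [[0, 0, 0], [0, 0, 0], -1], [[0, 0, 0], [0, 0, 0], -1], [[0, 0, 0], [0, 0, 0], -1], [[0, 0, 0], [0, 0, 0], -1]]'

```text
t: 13.42
ee_pos: [551.8, -84.8, 272.6]
orientation: [3.108, 0.449, -0.002]
ft_force: [8.4, -2.6, -18.4]
width: 33.4
grasp_force: 30.0
```

```bash
python3 lev.py
```

```text
13.4167 [551.84 -84.82 272.57] f x,y,z tester 7.296046241366248 -4.854961574870843 -18.41327849019453 grip 29.971625804901123 33.40396570187814
lat 0.9405014919819779 r 222.49149568661454 theta 0.9966366795108592 needle f/z
```

Call:
servo_tool --steps '[[[0.0012, -0.0007, -0.002], [0, 0, 0], -1], [[-0.0127, -0.0037, -0.0074], [0, 0, 0], -1], [[-0.0121, -0.0036, -0.0083], [0, 0, 0], -1], [[-0.0115, -0.0034, -0.0091], [0, 0, 0], -1], [[-0.0109, -0.0032, -0.01], [0, 0, 0], -1], [[-0.0102, -0.003, -0.0107], [0, 0, 0], -1], [[0, 0, 0], [0, 0, 0], -1], [[0, 0, 0], [0, 0, 0], -1]]'

```text
t: 14.08
ee_pos: [492.3, -102.2, 227.5]
orientation: [3.109, 0.449, -0.009]
ft_force: [-11.6, -0.7, 7.7]
width: 33.5
grasp_force: 30.0
```

```bash
python3 lev.py
```

```text
14.0833 [ 492.3  -102.18  227.55] f x,y,z tester -11.343293747041525 2.5847632695356926 7.699016295477724 grip 30.01232385635376 33.4512417500743
lat 1.1004992777270466 r 223.10260916647488 theta 0.6509458224968399 needle f/z
```

Call:
servo_tool --steps '[[[-0.0012, 0.0001, 0.001], [0, 0, 0], -1], [[-0.01, -0.0029, -0.011], [0, 0, 0], -1], [[-0.0092, -0.0027, -0.0117], [0, 0, 0], -1], [[-0.0083, -0.0025, -0.0123], [0, 0, 0], -1], [[-0.0075, -0.0022, -0.0129], [0, 0, 0], -1], [[-0.0066, -0.0019, -0.0134], [0, 0, 0], -1], [[0, 0, 0], [0, 0, 0], -1], [[0, 0, 0], [0, 0, 0], -1]]'

```text
t: 14.75
ee_pos: [450.7, -114.2, 166.6]
orientation: [3.109, 0.449, -0.006]
ft_force: [-6.4, -2.0, -0.4]
width: 34.1
grasp_force: 30.0
```

```bash
python3 lev.py
```

```text
14.75 [ 450.68 -114.2   166.56] f x,y,z tester -6.733256204638734 -0.11730866172550307 -0.36158728280603564 grip 30.00440776348114 34.125219639010844
lat 1.3154456669517929 r 224.86893763007544 theta 0.3154538809509244 needle f/z
```

Call:
servo_tool --steps '[[[-0.0036, -0.001, -0.007], [0, 0, 0], -1], [[-0.0026, -0.0008, -0.0071], [0, 0, 0], -1], [[-0.0023, -0.0007, -0.0072], [0, 0, 0], -1], [[-0.0021, -0.0006, -0.0073], [0, 0, 0], -1], [[0, 0, 0], [0, 0, 0], -1], [[0, 0, 0], [0, 0, 0], -1], [[0, 0, 0], [0, 0, 0], -1], [[0, 0, 0], [0, 0, 0], -1]]'

```text
t: 15.42
ee_pos: [440.0, -117.3, 138.2]
orientation: [3.109, 0.45, -0.006]
ft_force: [-7.4, -4.2, 0.1]
width: 33.8
grasp_force: 30.0
```

```bash
python3 lev.py; python3 - <<'E'
from h import *
d=shot('wrist');cv2.imwrite('pics/w5.png',d['color']);np.savez('w5.npz',P=cloud(d),z=d['range_z'],c=d['color'])
E
```

```text
15.4167 [ 440.05 -117.26  138.24] f x,y,z tester -8.263832190686896 -1.8953941373380847 0.1403942472733013 grip 30.01012623310089 33.84546357447248
lat 1.3866717674287234 r 225.27538867479174 theta 0.18031266313476815 needle f/z
```

View pics/w5.png

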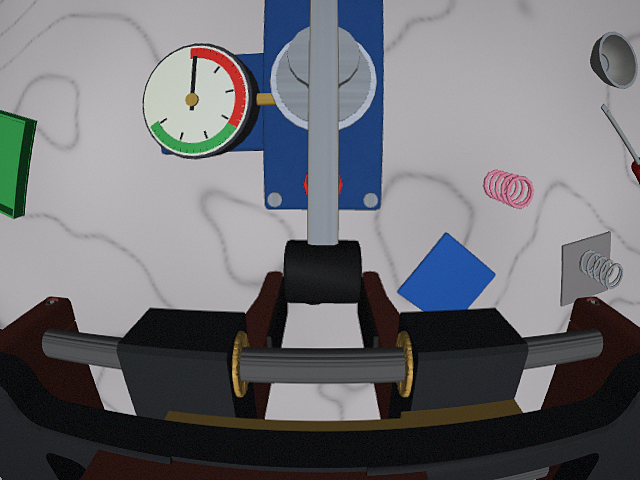

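The wrist view shows the handle barrel at (323,272) between the fingers, the platen just above the spring, and the needle at (193,70), still at zero. I'm checking the handle against the grasp point.

```bash
python3 - <<'E'
from h import *
from scipy.optimize import least_squares
D=np.load('w5.npz');P=D['P'];z=P[...,2];ok=D['z']>0
a=np.radians(16.4);R=np.array([[np.cos(a),np.sin(a)],[-np.sin(a),np.cos(a)]])
Q=(P[...,:2]-[551.5,-85.9])@R.T
V=D['c'].max(-1)
m=np.zeros(V.shape,bool);m[245:300,292:352]=1;m&=ok&(V<90)
q=np.c_[Q[m],z[m]];print(len(q),np.percentile(q,[2,50,98],axis=0).round(1))
f=least_squares(lambda c:np.hypot(q[:,0]-c[0],q[:,2]-c[1])-15,[-115,150],loss='soft_l1').x
print('barrel',f,'theta',np.arctan2(f[1]-92.5,100-f[0])-.1112,'r',np.hypot(f[1]-92.5,100-f[0]))
o=sensors.get_obs()['ee_pos'];print('tcp',R@(o[:2]-[551.5,-85.9]),o[2]+19)
m=ok&(abs(Q[...,1])<20)&(Q[...,0]>-12)&(Q[...,0]<12)&(z>50)&(z<130)
E
```

```text
3288 [[-112.4  -11.5  168.8]
 [ -99.3    1.2  177.6]
 [ -90.4   13.4  179.9]]
barrel [-95.01571444 189.94465424] theta 0.3521883019810592 r 218.00593918403735
tcp [-115.75963244    1.36728526] 157.25913206205183
```

```bash
python3 - <<'E'
from h import *
from scipy.optimize import least_squares
D=np.load('w5.npz');P=D['P'];z=P[...,2];ok=D['z']>0
a=np.radians(16.4);R=np.array([[np.cos(a),np.sin(a)],[-np.sin(a),np.cos(a)]])
Q=(P[...,:2]-[551.5,-85.9])@R.T
V=D['c'].max(-1)
for r in range(236,310,6):
    print(r,V[r,300],Q[r,300].round(1),z[r,300].round(1),'|',V[r,322],Q[r,322].round(1),z[r,322].round(1))
m=np.zeros(V.shape,bool);m[250:297,295:350]=1;m&=ok&(V<90)
q=np.c_[Q[m],z[m]]
for x0 in [(-105,163),(-115,160)]:
    s=least_squares(lambda c:np.hypot(q[:,0]-c[0],q[:,2]-c[1])-15,x0);print(s.x,s.cost)
# bar top line (mid-plane)
m=ok&(abs(Q[...,1])<5)&(Q[...,0]>-70)&(Q[...,0]<60)&(z>105);q=np.c_[Q[m][:,0],z[m]].astype(np.float32)
for x in range(-80,61,20):
    k=m&(abs(Q[...,0]-x)<3);print(x,np.median(z[k]) if k.any() else None)
E
```

```text
236 181 [-132.7   20.7] 1.8 | 155 [-86.4   0.8] 167.5
242 6 [-90.4  10.9] 163.4 | 154 [-88.9   0.8] 168.3
248 20 [-90.9  10.4] 170.8 | 13 [-91.2   0.8] 169.9
254 21 [-92.7  10.3] 174.0 | 15 [-92.9   0.8] 173.1
260 23 [-95.1  10.3] 174.7 | 20 [-94.8   0.8] 175.5
266 33 [-97.3  10.2] 176.3 | 31 [-96.7   0.8] 177.9
272 38 [-99.3  10.2] 178.3 | 35 [-99.3   0.8] 178.4
278 29 [-101.9   10.2] 178.8 | 33 [-102.1    0.8] 178.2
284 27 [-104.3   10.2] 179.8 | 31 [-104.6    0.8] 178.9
290 26 [-107.8   10.3] 178.1 | 20 [-107.8    0.8] 178.1
296 25 [-110.4   10.4] 178.8 | 28 [-110.9    0.8] 177.7
302 11 [-116.    10.8] 173.3 | 0 [-42.    0.8] 326.4
308 173 [-205.7   22.1] 1.2 | 175 [-205.7    0.7] 0.9
[-104.62765912  164.091313  ] 450.81671594404844
[-104.62765899  164.09131296] 450.81671594405225
-80 None
-60 161.41044635169456
-40 156.8094497622867
-20 152.20045025810472
0 147.65631378748645
20 143.16786266520978
40 None
60 None
```

The barrel fit puts the lever at 0.225 rad, with the grip about 11 mm past the barrel centre, so the handle has slipped in the fingers. The lever is unloaded and stays put, so I'll re-grip on centre before pressing.

Call:
servo_tool --steps '[[[0, 0, 0], [0, 0, 0], -0.1], [[0, 0, 0], [0, 0, 0], 0.2], [[0, 0, 0], [0, 0, 0], 0.2], [[0, 0, 0], [0, 0, 0], 0.2], [[0.0035, 0.0008, 0.002], [0, 0, 0], 0.2], [[0.0035, 0.0008, 0.002], [0, 0, 0], 0.2], [[0.0035, 0.001, 0.002], [0, 0, 0], 0.2], [[0, 0, 0], [0, 0, 0], 0.2]]'

```text
t: 16.13
ee_pos: [454.1, -114.0, 145.3]
orientation: [3.109, 0.45, 0.003]
ft_force: [0.2, -0.5, 0.4]
width: 52.6
grasp_force: 0.0
```

```bash
cat > bar.py <<'E'
from h import *
from scipy.optimize import least_squares
d=shot('wrist');o=d['obs'];P=cloud(d);z=P[...,2];ok=d['range_z']>0
a=np.radians(16.4);R=np.array([[np.cos(a),np.sin(a)],[-np.sin(a),np.cos(a)]])
Q=(P[...,:2]-[551.5,-85.9])@R.T
m=ok&(abs(Q[...,1])<5)&(Q[...,0]>-75)&(Q[...,0]<40)&(z>100)&(z<185)&(d['color'].max(-1)>90)
l=np.polyfit(Q[m][:,0],z[m],1);th=np.arctan(-l[0]);hx=100-216.3*np.cos(th+.1112);hz=92.5+216.3*np.sin(th+.1112)
t=R@(o['ee_pos'][:2]-[551.5,-85.9]);f=o['ft_force']
print('t',round(o['t'],2),'theta',th,'handle',hx,hz,'| TCP',t,'grasp z',o['ee_pos'][2]+19,'| f',(R@f[:2]).round(2),f[2].round(2),'w',o['width'],o['grasp_force'])
r=(R@(np.zeros(2)),) 
c=d['color'];mm=ok&(np.hypot(Q[...,0]+12,Q[...,1]-98)<33)&(abs(z-52)<8)&(c.max(-1)<70)
if mm.sum()>10:
    q=Q[mm]-[-12,98]; q=q[np.hypot(*q.T)>8]; w=q.mean(0);print('dark dir needle cw rad',np.arctan2(-w[1],w[0])%(2*np.pi),len(q))
E
python3 bar.py
```

```text
t 16.13 theta 0.22443101366033963 handle -104.23103617719528 163.74165819230456 | TCP [-101.4066463     0.53784049] grasp z 164.31556599855216 | f [ 0.05 -0.54] 0.36 w 52.5664465211557 0.0
dark dir needle cw rad 0.3139205363599246 155
```

Call:
servo_tool --steps '[[[-0.0027, -0.0008, -0.0005], [0, 0, 0], 0.2], [[0, 0, 0], [0, 0, 0], 0.0], [[0, 0, 0], [0, 0, 0], -0.1], [[0, 0, 0], [0, 0, 0], -0.2], [[0, 0, 0], [0, 0, 0], -1], [[0, 0, 0], [0, 0, 0], -1], [[0, 0, 0], [0, 0, 0], -1], [[0, 0, 0], [0, 0, 0], -1]]'

```text
t: 16.85
ee_pos: [449.6, -114.5, 144.1]
orientation: [-3.109, -0.449, 0.001]
ft_force: [-0.8, 2.7, -0.1]
width: 33.5
grasp_force: 30.0
```

```bash
python3 bar.py
```

```text
t 16.85 theta 0.22389819115427934 handle -104.26896634367628 163.63282919219543 | TCP [-105.81054792    1.28342906] grasp z 163.05390756739143 | f [-0.05  2.84] -0.11 w 33.54666949186885 30.00280737876892
dark dir needle cw rad 0.31241648866908794 161
```

Call:
servo_tool --steps '[[[-0.001, 0.0002, -0.0028], [0, 0, 0], -1], [[-0.0009, -0.0003, -0.0028], [0, 0, 0], -1], [[-0.0008, -0.0002, -0.0029], [0, 0, 0], -1], [[-0.0008, -0.0002, -0.0029], [0, 0, 0], -1], [[-0.0008, -0.0002, -0.0029], [0, 0, 0], -1], [[0, 0, 0], [0, 0, 0], -1], [[0, 0, 0], [0, 0, 0], -1], [[0, 0, 0], [0, 0, 0], -1]]'

```text
t: 17.57
ee_pos: [444.9, -115.8, 129.3]
orientation: [3.109, 0.449, -0.002]
ft_force: [-4.3, -2.6, -2.2]
width: 33.7
grasp_force: 30.0
```

```bash
python3 bar.py
```

```text
t 17.57 theta 0.15388697973483645 handle -108.74457966423574 149.1691314632714 | TCP [-110.6920316     1.36769331] grasp z 148.34076152454395 | f [-4.89 -1.27] -2.21 w 33.721272783120526 30.000818967819214
dark dir needle cw rad 0.38078525892369514 193
```

Call:
servo_tool --steps '[[[-0.0009, -0.0003, -0.0024], [0, 0, 0], -1], [[-0.0006, -0.0002, -0.0025], [0, 0, 0], -1], [[-0.0006, -0.0002, -0.0025], [0, 0, 0], -1], [[-0.0006, -0.0002, -0.0025], [0, 0, 0], -1], [[-0.0005, -0.0001, -0.0025], [0, 0, 0], -1], [[-0.0005, -0.0001, -0.0025], [0, 0, 0], -1], [[-0.0005, -0.0001, -0.0025], [0, 0, 0], -1], [[0, 0, 0], [0, 0, 0], -1]]'

```text
t: 18.28
ee_pos: [441.1, -117.0, 112.4]
orientation: [3.109, 0.449, -0.001]
ft_force: [-3.9, -2.2, 2.4]
width: 33.7
grasp_force: 30.0
```

```bash
python3 bar.py; python3 - <<'E'
from h import *
d=shot('wrist');P=cloud(d);x,y,z=[P[...,i] for i in range(3)]
a=np.radians(16.4);R=np.array([[np.cos(a),np.sin(a)],[-np.sin(a),np.cos(a)]]);Q=(P[...,:2]-[551.5,-85.9])@R.T
c=d['color'];m=(d['range_z']>0)&(np.hypot(Q[...,0]+12,Q[...,1]-98)<50)&(z>40)
v,u=np.where(m);print(u.min(),u.max(),v.min(),v.max())
cv2.imwrite('pics/w6.png',cv2.resize(c[max(0,v.min()-10):v.max()+60,u.min()-10:u.min()+230],(800,600)))
H=cv2.cvtColor(c,cv2.COLOR_BGR2HSV);r=(d['range_z']>0)&((H[...,0]<6)|(H[...,0]>174))&(H[...,1]>150)&(np.hypot(Q[...,0]+72,Q[...,1])<20)&(z>80);print('stop',r.sum(),np.median(P[r],0) if r.any() else 0)
E
```

```text
t 18.28 theta 0.07490060096520444 handle -112.56519194136783 132.52160884983837 | TCP [-114.66877686    1.38098751] grasp z 131.3593202074149 | f [-4.35 -1.05] 2.4 w 33.661397829529456 30.000933408737183
dark dir needle cw rad 1.749127503020642 214
127 248 37 163
stop 232 [ 481.45056667 -111.47161476  100.72466647]
```

View pics/w6.png

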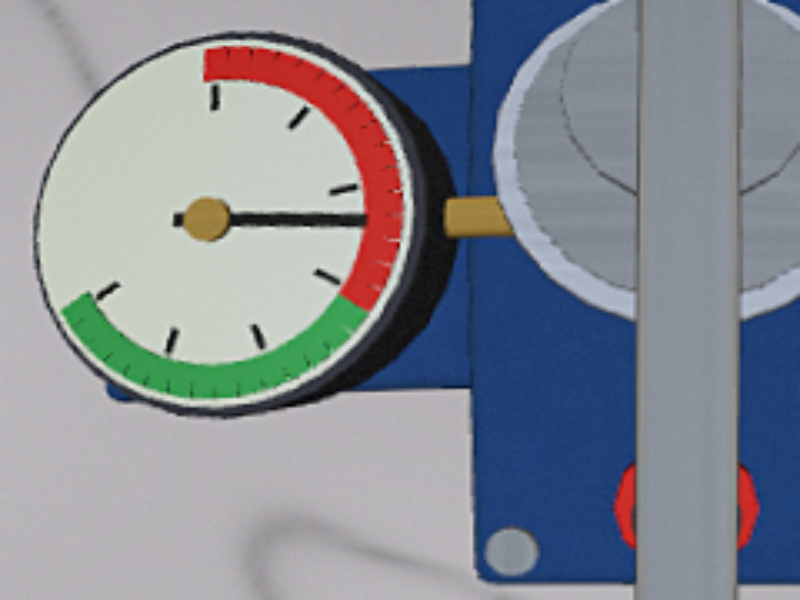

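The dial crop shows the needle at about 1.58 rad (crop (365,220)) with the lever at 0.075 rad, heading into the green band. The stop top is near 100 mm, so contact should come at about 0.014 rad. I'm approaching it slowly.

Call:
servo_tool --steps '[[[-0.0003, -0.0001, -0.0012], [0, 0, 0], -1], [[-0.0002, -0.0001, -0.0012], [0, 0, 0], -1], [[-0.0002, 0, -0.0012], [0, 0, 0], -1], [[-0.0002, 0, -0.0012], [0, 0, 0], -1], [[-0.0002, 0, -0.0012], [0, 0, 0], -1], [[-0.0002, 0, -0.0012], [0, 0, 0], -1], [[0, 0, 0], [0, 0, 0], -1], [[0, 0, 0], [0, 0, 0], -1]]'

```text
t: 19.05
ee_pos: [440.0, -117.3, 105.6]
orientation: [3.109, 0.449, -0.0]
ft_force: [-5.7, -2.4, 7.6]
width: 33.4
grasp_force: 30.0
```

```bash
cat >> bar.py <<'E'
s=[]
for i in range(4): s.append(sensors.get_obs()['ft_force'][2])
print('fz',s)
E
python3 bar.py
```

```text
t 19.05 theta 0.04333924254276009 handle -113.72225722565756 125.79394489047323 | TCP [-115.82303245    1.35734613] grasp z 124.58712678739141 | f [-6.17 -0.67] 7.61 w 33.413532216929724 30.0010746717453
dark dir needle cw rad 2.203840439044997 223
fz [np.float64(7.4175640125487), np.float64(7.4175640125487), np.float64(7.4175640125487), np.float64(7.4175640125487)]
```

Call:
servo_tool --steps '[[[-0.0002, 0, -0.0006], [0, 0, 0], -1], [[-0.0001, 0, -0.0006], [0, 0, 0], -1], [[-0.0001, 0, -0.0006], [0, 0, 0], -1], [[-0.0001, 0, -0.0006], [0, 0, 0], -1], [[-0.0001, 0, -0.0006], [0, 0, 0], -1], [[0, 0, 0], [0, 0, 0], -1], [[0, 0, 0], [0, 0, 0], -1], [[0, 0, 0], [0, 0, 0], -1]]'

```text
t: 19.77
ee_pos: [439.7, -117.4, 102.8]
orientation: [3.109, 0.449, 0.0]
ft_force: [-6.9, -2.8, 9.8]
width: 33.6
grasp_force: 30.0
```

```bash
python3 bar.py
```

```text
t 19.77 theta 0.03128280560142394 handle -114.10812095154748 123.21485866152602 | TCP [-116.17286852    1.35920261] grasp z 121.84775541887298 | f [-7.42 -0.73] 9.78 w 33.60850094523321 30.002338886260986
dark dir needle cw rad 2.4454809361838588 240
fz [np.float64(10.414394699932064), np.float64(10.414394699932064), np.float64(10.414394699932064), np.float64(10.414394699932064)]
```

Call:
servo_tool --steps '[[[0, 0, -0.0003], [0, 0, 0], -1], [[0, 0, -0.0003], [0, 0, 0], -1], [[0, 0, -0.0003], [0, 0, 0], -1], [[0, 0, 0], [0, 0, 0], -1], [[0, 0, 0], [0, 0, 0], -1], [[0, 0, 0], [0, 0, 0], -1], [[0, 0, 0], [0, 0, 0], -1], [[0, 0, 0], [0, 0, 0], -1]]'

```text
t: 20.48
ee_pos: [439.6, -117.4, 102.0]
orientation: [3.109, 0.449, 0.0]
ft_force: [-6.9, -3.2, 11.8]
width: 33.9
grasp_force: 30.0
```

```bash
python3 bar.py
```

```text
t 20.48 theta 0.02819472895750054 handle -114.20194974847163 122.55353097313595 | TCP [-116.27143964    1.35634476] grasp z 120.9824512415561 | f [-7.55 -1.09] 11.77 w 33.88778322248071 30.001878440380096
dark dir needle cw rad 2.478537963390359 243
fz [np.float64(11.855892582034603), np.float64(11.855892582034603), np.float64(11.855892582034603), np.float64(11.855892582034603)]
```

Call:
servo_tool --steps '[[[0, 0, -0.0002], [0, 0, 0], -1], [[0, 0, -0.0002], [0, 0, 0], -1], [[0, 0, -0.0002], [0, 0, 0], -1], [[0, 0, 0], [0, 0, 0], -1], [[0, 0, 0], [0, 0, 0], -1], [[0, 0, 0], [0, 0, 0], -1], [[0, 0, 0], [0, 0, 0], -1], [[0, 0, 0], [0, 0, 0], -1]]'

```text
t: 21.2
ee_pos: [439.5, -117.5, 101.4]
orientation: [3.109, 0.449, -0.0]
ft_force: [-7.3, -3.7, 12.0]
width: 33.5
grasp_force: 30.0
```

```bash
python3 bar.py
```

```text
t 21.2 theta 0.025604681111148053 handle -114.27907127442168 121.99863749008273 | TCP [-116.37666666    1.36148695] grasp z 120.37619141941609 | f [-8.06 -1.53] 12.02 w 33.516519311169915 30.001686215400696
dark dir needle cw rad 2.519734888430964 240
fz [np.float64(10.263080928637802), np.float64(10.263080928637802), np.float64(10.263080928637802), np.float64(10.263080928637802)]
```

Call:
servo_tool --steps '[[[0, 0, -0.0003], [0, 0, 0], -1], [[0, 0, -0.0003], [0, 0, 0], -1], [[0, 0, -0.0002], [0, 0, 0], -1], [[0, 0, 0], [0, 0, 0], -1], [[0, 0, 0], [0, 0, 0], -1], [[0, 0, 0], [0, 0, 0], -1], [[0, 0, 0], [0, 0, 0], -1], [[0, 0, 0], [0, 0, 0], -1]]'

```text
t: 21.92
ee_pos: [439.4, -117.5, 100.6]
orientation: [3.108, 0.449, -0.0]
ft_force: [-7.8, -2.9, 10.8]
width: 33.4
grasp_force: 30.0
```

```bash
python3 bar.py
```

```text
t 21.92 theta 0.022430608704823947 handle -114.37162252689362 121.31835274936867 | TCP [-116.45040496    1.36222971] grasp z 119.57454604745035 | f [-8.26 -0.54] 10.78 w 33.41064583042912 29.99985694885254
dark dir needle cw rad 2.58655358567329 235
fz [np.float64(11.3033323928612), np.float64(11.3033323928612), np.float64(11.3033323928612), np.float64(11.3033323928612)]
```

Call:
servo_tool --steps '[[[0, 0, -0.0002], [0, 0, 0], -1], [[0, 0, -0.0002], [0, 0, 0], -1], [[0, 0, -0.0002], [0, 0, 0], -1], [[0, 0, 0], [0, 0, 0], -1], [[0, 0, 0], [0, 0, 0], -1], [[0, 0, 0], [0, 0, 0], -1], [[0, 0, 0], [0, 0, 0], -1], [[0, 0, 0], [0, 0, 0], -1]]'

```text
t: 22.63
ee_pos: [439.3, -117.5, 100.0]
orientation: [3.109, 0.449, -0.001]
ft_force: [-7.0, -3.7, 12.0]
width: 33.3
grasp_force: 30.0
```

```bash
python3 bar.py
```

```text
t 22.63 theta 0.019870145714917898 handle -114.44470806525615 120.76936827746721 | TCP [-116.53175437    1.38749694] grasp z 118.96757464428913 | f [-7.76 -1.52] 12.01 w 33.3449031103832 30.00349760055542
dark dir needle cw rad 2.623331420718041 234
fz [np.float64(12.73017018336864), np.float64(12.73017018336864), np.float64(12.73017018336864), np.float64(12.73017018336864)]
```

Call:
servo_tool --steps '[[[0, 0, -0.0002], [0, 0, 0], -1], [[0, 0, -0.0002], [0, 0, 0], -1], [[0, 0, -0.0001], [0, 0, 0], -1], [[0, 0, 0], [0, 0, 0], -1], [[0, 0, 0], [0, 0, 0], -1], [[0, 0, 0], [0, 0, 0], -1], [[0, 0, 0], [0, 0, 0], -1], [[0, 0, 0], [0, 0, 0], -1]]'

```text
t: 23.35
ee_pos: [439.3, -117.5, 99.5]
orientation: [3.109, 0.449, -0.001]
ft_force: [-7.7, -3.9, 12.9]
width: 33.4
grasp_force: 30.0
```

```bash
python3 bar.py
```

```text
t 23.35 theta 0.01745619933758229 handle -114.51232393906935 120.25162838933568 | TCP [-116.59346068    1.37437436] grasp z 118.4676202685246 | f [-8.49 -1.58] 12.92 w 33.37567390624061 30.00351458787918
dark dir needle cw rad 2.6854262405843405 249
fz [np.float64(12.60057255825945), np.float64(12.60057255825945), np.float64(12.60057255825945), np.float64(12.60057255825945)]
```

Call:
servo_tool --steps '[[[0, 0, -0.0002], [0, 0, 0], -1], [[0, 0, -0.0002], [0, 0, 0], -1], [[0, 0, -0.0001], [0, 0, 0], -1], [[0, 0, 0], [0, 0, 0], -1], [[0, 0, 0], [0, 0, 0], -1], [[0, 0, 0], [0, 0, 0], -1], [[0, 0, 0], [0, 0, 0], -1], [[0, 0, 0], [0, 0, 0], -1]]'

```text
t: 24.07
ee_pos: [439.3, -117.5, 99.0]
orientation: [3.108, 0.449, -0.001]
ft_force: [-7.3, -4.0, 12.6]
width: 33.3
grasp_force: 30.0
```

```bash
python3 bar.py
```

```text
t 24.07 theta 0.015408266890691892 handle -114.56870752446014 119.81226375243703 | TCP [-116.58420985    1.35966982] grasp z 117.98018115658388 | f [-8.11 -1.83] 12.62 w 33.31921874612546 30.002156496047974
dark dir needle cw rad 2.6951023301358004 246
fz [np.float64(12.93388589069923), np.float64(12.93388589069923), np.float64(12.93388589069923), np.float64(12.93388589069923)]
```

Call:
servo_tool --steps '[[[0, 0, -0.0002], [0, 0, 0], -1], [[0, 0, -0.0002], [0, 0, 0], -1], [[0, 0, -0.0001], [0, 0, 0], -1], [[0, 0, 0], [0, 0, 0], -1], [[0, 0, 0], [0, 0, 0], -1], [[0, 0, 0], [0, 0, 0], -1], [[0, 0, 0], [0, 0, 0], -1], [[0, 0, 0], [0, 0, 0], -1]]'

```text
t: 24.78
ee_pos: [439.2, -117.5, 98.5]
orientation: [3.108, 0.449, -0.001]
ft_force: [-7.6, -3.6, 12.1]
width: 33.6
grasp_force: 30.0
```

```bash
python3 bar.py
```

```text
t 24.78 theta 0.013267139147434485 handle -114.62669468822065 119.35278248542075 | TCP [-116.64852442    1.37452478] grasp z 117.53944400715942 | f [-8.3  -1.34] 12.14 w 33.642067591477996 30.001443922519684
dark dir needle cw rad 2.7376023400370797 252
fz [np.float64(12.693260594442506), np.float64(12.693260594442506), np.float64(12.693260594442506), np.float64(12.693260594442506)]
```

Call:
servo_tool --steps '[[[0, 0, -0.0002], [0, 0, 0], -1], [[0, 0, -0.0002], [0, 0, 0], -1], [[0, 0, -0.0001], [0, 0, 0], -1], [[0, 0, 0], [0, 0, 0], -1], [[0, 0, 0], [0, 0, 0], -1], [[0, 0, 0], [0, 0, 0], -1], [[0, 0, 0], [0, 0, 0], -1], [[0, 0, 0], [0, 0, 0], -1]]'

```text
t: 25.5
ee_pos: [439.2, -117.5, 98.3]
orientation: [3.108, 0.45, -0.001]
ft_force: [-9.1, -3.5, 17.2]
width: 34.0
grasp_force: 30.0
```

```bash
python3 bar.py
```

```text
t 25.5 theta 0.012041960706334863 handle -114.6594330461842 119.08980639814379 | TCP [-116.62408687    1.36983902] grasp z 117.27157916806439 | f [-9.67 -0.76] 17.23 w 34.04480726226044 30.000304877758026
dark dir needle cw rad 2.797516812757972 250
fz [np.float64(16.261751666278972), np.float64(16.261751666278972), np.float64(16.261751666278972), np.float64(16.261751666278972)]
```

Force jumped about 4 N for 0.5 mm, so the anvil is on the stop. I'm holding for over a second.

Call:
servo_tool --steps '[[[0, 0, 0], [0, 0, 0], -1], [[0, 0, 0], [0, 0, 0], -1], [[0, 0, 0], [0, 0, 0], -1], [[0, 0, 0], [0, 0, 0], -1], [[0, 0, 0], [0, 0, 0], -1], [[0, 0, 0], [0, 0, 0], -1], [[0, 0, 0], [0, 0, 0], -1], [[0, 0, 0], [0, 0, 0], -1]]'

```text
t: 26.22
ee_pos: [439.2, -117.5, 98.3]
orientation: [3.108, 0.45, -0.001]
ft_force: [-9.4, -3.7, 17.6]
width: 34.1
grasp_force: 30.0
```

Call:
servo_tool --steps '[[[0, 0, 0], [0, 0, 0], -1], [[0, 0, 0], [0, 0, 0], -1], [[0, 0, 0], [0, 0, 0], -1], [[0, 0, 0], [0, 0, 0], -1], [[0, 0, 0], [0, 0, 0], -1], [[0, 0, 0], [0, 0, 0], -1], [[0, 0, 0], [0, 0, 0], -1], [[0, 0, 0], [0, 0, 0], -1]]'

```text
t: 26.88
ee_pos: [439.2, -117.5, 98.3]
orientation: [3.108, 0.45, -0.001]
ft_force: [-9.3, -3.6, 17.3]
width: 33.4
grasp_force: 30.0
```

```bash
python3 bar.py; python3 - <<'E'
from h import *
d=shot('wrist');P=cloud(d);z=P[...,2]
a=np.radians(16.4);R=np.array([[np.cos(a),np.sin(a)],[-np.sin(a),np.cos(a)]]);Q=(P[...,:2]-[551.5,-85.9])@R.T
m=(d['range_z']>0)&(np.hypot(Q[...,0]+12,Q[...,1]-98)<50)&(z>40);v,u=np.where(m)
cv2.imwrite('pics/w7.png',cv2.resize(d['color'][max(0,v.min()-10):v.max()+60,u.min()-10:u.min()+230],(800,600)))
E
```

```text
t 26.88 theta 0.01191667076824151 handle -114.66276279655744 119.06291152243898 | TCP [-116.62319243    1.36797341] grasp z 117.28544502772013 | f [-9.91 -0.88] 17.34 w 33.41852959063054 30.00022977590561
dark dir needle cw rad 2.781180174659096 251
fz [np.float64(16.774165434757666), np.float64(16.774165434757666), np.float64(16.774165434757666), np.float64(16.774165434757666)]
```

View pics/w7.png

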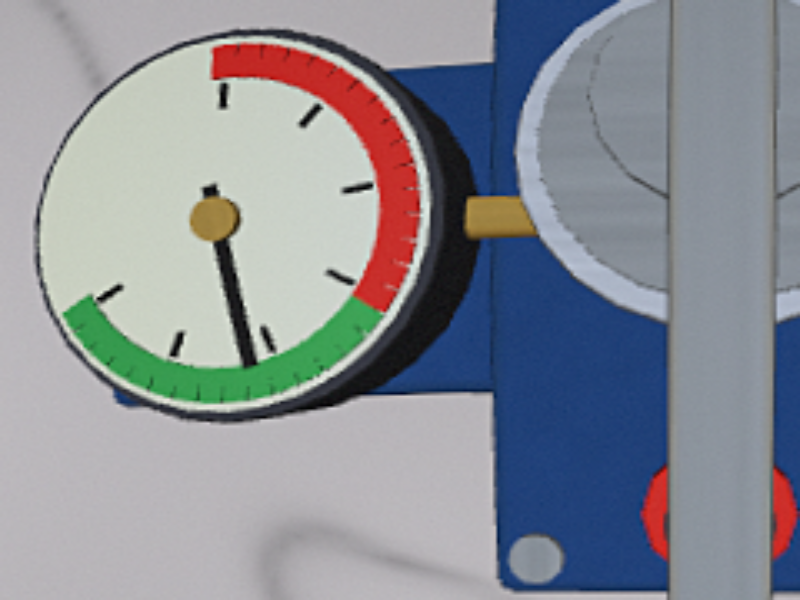

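The dial crop shows the needle at about 2.9 rad (crop (248,365)), well inside the green band, so the spring is sound. I'm holding a little longer and working out the return arc.

Call:
servo_tool --steps '[[[0, 0, 0], [0, 0, 0], -1], [[0, 0, 0], [0, 0, 0], -1], [[0, 0, 0], [0, 0, 0], -1], [[0, 0, 0], [0, 0, 0], -1], [[0, 0, 0], [0, 0, 0], -1], [[0, 0, 0], [0, 0, 0], -1], [[0, 0, 0], [0, 0, 0], -1], [[0, 0, 0], [0, 0, 0], -1]]'

```text
t: 27.65
ee_pos: [439.2, -117.5, 98.3]
orientation: [3.108, 0.45, -0.001]
ft_force: [-9.5, -3.8, 16.9]
width: 33.7
grasp_force: 30.0
```

```bash
cat > arc.py <<'E'
import sys,numpy as np
a=np.radians(16.4);e=np.array([np.cos(a),np.sin(a)])
def pos(t): s=t+.1112; return np.array([*(-216.3*np.cos(s)*e),216.3*np.sin(s)])
t=float(sys.argv[1]);st=[float(x) for x in sys.argv[2:]]
T=t+np.r_[0,np.cumsum(st)];print(np.c_[T[1:],np.diff([pos(x) for x in T],axis=0)].round(2).tolist())
E
python3 arc.py .012 .01 .02 .025 .025 .025 .025 .025; python3 arc.py .167 .05 .06 .07 .07 .07 .07 .06
```

```text
[[0.02, 0.27, 0.08, 2.15], [0.04, 0.59, 0.17, 4.28], [0.07, 0.86, 0.25, 5.33], [0.09, 0.98, 0.29, 5.31], [0.12, 1.11, 0.33, 5.28], [0.14, 1.24, 0.36, 5.25], [0.17, 1.36, 0.4, 5.22]]
[[0.22, 3.1, 0.91, 10.32], [0.28, 4.36, 1.28, 12.15], [0.35, 5.96, 1.76, 13.8], [0.42, 6.88, 2.02, 13.33], [0.49, 7.75, 2.28, 12.8], [0.56, 8.59, 2.53, 12.2], [0.62, 8.0, 2.36, 9.94]]
```

Call:
servo_tool --steps '[[[-0.0004, -0.0002, 0.0022], [0, 0, 0], -1], [[0.0003, 0.0001, 0.0043], [0, 0, 0], -1], [[0.0008, 0.0002, 0.0053], [0, 0, 0], -1], [[0.001, 0.0003, 0.0053], [0, 0, 0], -1], [[0.0011, 0.0003, 0.0053], [0, 0, 0], -1], [[0.0012, 0.0004, 0.0052], [0, 0, 0], -1], [[0.0014, 0.0004, 0.0052], [0, 0, 0], -1], [[0, 0, 0], [0, 0, 0], -1]]'

```text
t: 28.32
ee_pos: [446.5, -115.5, 131.2]
orientation: [3.109, 0.449, 0.004]
ft_force: [4.6, 1.4, -1.6]
width: 33.6
grasp_force: 30.0
```

```bash
python3 bar.py
```

```text
t 28.32 theta 0.16547665965077873 handle -108.07379807240983 151.58455429062678 | TCP [-109.12322167    1.28290268] grasp z 150.16111710240054 | f [4.77 0.06] -1.62 w 33.59246114285583 30.001586973667145
dark dir needle cw rad 0.31270134048849973 185
fz [np.float64(-2.0444710177471683), np.float64(-2.0444710177471683), np.float64(-2.0444710177471683), np.float64(-2.0444710177471683)]
```

Tracking well and the spring is unloaded. I'm continuing the arc.

Call:
servo_tool --steps '[[[0.0031, 0.0009, 0.0103], [0, 0, 0], -1], [[0.0044, 0.0013, 0.0122], [0, 0, 0], -1], [[0.006, 0.0018, 0.0138], [0, 0, 0], -1], [[0.0069, 0.002, 0.0133], [0, 0, 0], -1], [[0.0078, 0.0023, 0.0128], [0, 0, 0], -1], [[0.0086, 0.0025, 0.0122], [0, 0, 0], -1], [[0.008, 0.0024, 0.0099], [0, 0, 0], -1], [[0, 0, 0], [0, 0, 0], -1]]'

```text
t: 29.03
ee_pos: [490.9, -102.5, 215.7]
orientation: [3.108, 0.45, 0.002]
ft_force: [2.5, -3.8, -0.9]
width: 33.7
grasp_force: 30.0
```

```bash
sed -i 's/(z>100)&(z<185)/(z>105)\&(z<330)/; s/(Q\[...,0\]>-75)/(Q[...,0]>o_x+28)/' bar.py; sed -i "s/^m=ok/o_x=(R@(o['ee_pos'][:2]-[551.5,-85.9]))[0]\nm=ok/" bar.py; python3 bar.py; python3 arc.py .61 .05 .07 .08 .08 .08 .08 .06
```

```text
t 29.03 theta 0.5997839515098999 handle -63.89486545201254 233.65297757563144 | TCP [-62.77551253   1.17236156] grasp z 234.69674072742893 | f [ 1.31 -4.37] -0.9 w 33.661263784102545 29.99833792448044
dark dir needle cw rad 0.1612454428261141 82
fz [np.float64(-1.4119311113647042), np.float64(-1.4119311113647042), np.float64(-1.4119311113647042), np.float64(-1.4119311113647042)]
[[0.66, 7.04, 2.07, 7.94], [0.73, 10.48, 3.08, 10.48], [0.81, 12.8, 3.77, 11.01], [0.89, 13.61, 4.0, 9.9], [0.97, 14.32, 4.22, 8.74], [1.05, 14.95, 4.4, 7.52], [1.11, 11.56, 3.4, 4.81]]
```

Call:
servo_tool --steps '[[[0.0072, 0.0013, 0.0079], [0, 0, 0], -1], [[0.0105, 0.0031, 0.0105], [0, 0, 0], -1], [[0.0128, 0.0038, 0.011], [0, 0, 0], -1], [[0.0136, 0.004, 0.0099], [0, 0, 0], -1], [[0.0143, 0.0042, 0.0087], [0, 0, 0], -1], [[0.015, 0.0044, 0.0075], [0, 0, 0], -1], [[0.0116, 0.0034, 0.0048], [0, 0, 0], -1], [[0, 0, 0], [0, 0, 0], -1]]'

```text
t: 29.75
ee_pos: [575.1, -78.0, 274.5]
orientation: [3.109, 0.45, -0.002]
ft_force: [1.0, -1.8, 1.2]
width: 33.1
grasp_force: 30.0
```

```bash
python3 bar.py; python3 lev.py; python3 arc.py 1.10 .05 .06 .07 .07 .07 .06 .04
```

```text
29.8 [574.62 -78.19 274.35] f x,y,z tester 1.8554569002920713 -2.3051493497921753 -0.41178174198303064 grip 29.995683431625366 33.69427724948166
lat 0.8733947337397042 r 214.61915610780198 theta 1.0994078965450271 needle f/z
[[1.15, 9.8, 2.88, 3.55], [1.21, 11.96, 3.52, 3.58], [1.28, 14.19, 4.18, 3.22], [1.35, 14.37, 4.23, 2.18], [1.42, 14.48, 4.26, 1.13], [1.48, 12.45, 3.66, 0.12], [1.52, 8.29, 2.44, -0.35]]Traceback (most recent call last):
  File "bar.py", line 8, in <module>
    l=np.polyfit(Q[m][:,0],z[m],1);th=np.arctan(-l[0]);hx=100-216.3*np.cos(th+.1112);hz=92.5+216.3*np.sin(th+.1112)
    raise TypeError("expected non-empty vector for x")
TypeError: expected non-empty vector for x
```

Call:
servo_tool --steps '[[[0.0098, 0.0029, 0.0036], [0, 0, 0], -1], [[0.012, 0.0035, 0.0036], [0, 0, 0], -1], [[0.0142, 0.0042, 0.0032], [0, 0, 0], -1], [[0.0144, 0.0042, 0.0022], [0, 0, 0], -1], [[0.0145, 0.0043, 0.0011], [0, 0, 0], -1], [[0.0125, 0.0037, 0.0001], [0, 0, 0], -1], [[0.0083, 0.0024, -0.0004], [0, 0, 0], -1], [[0.006, 0.0018, -0.0004], [0, 0, 0], -1]]'

```text
t: 30.47
ee_pos: [666.2, -51.6, 288.2]
orientation: [3.109, 0.449, -0.001]
ft_force: [-0.8, -3.6, 5.5]
width: 33.1
grasp_force: 30.0
```

Call:
servo_tool --steps '[[[0, 0, 0], [0, 0, 0], -1], [[0, 0, 0], [0, 0, 0], -1], [[0, 0, 0], [0, 0, 0], 0], [[0, 0, 0], [0, 0, 0], 0.5], [[0, 0, 0], [0, 0, 0], 0.6], [[0, 0, 0], [0, 0, 0], 0.6], [[0, 0, 0], [0, 0, 0], 0.6], [[0, 0, 0], [0, 0, 0], 0.6]]'

```text
t: 31.13
ee_pos: [666.2, -50.9, 287.8]
orientation: [-3.109, -0.449, 0.001]
ft_force: [0.6, -0.2, -0.0]
width: 68.6
grasp_force: 0.0
```

Call:
servo_tool --steps '[[[0, 0, 0.005], [0, 0, 0], 0.6], [[0, 0, 0.01], [0, 0, 0], 0.6], [[0, 0, 0.01], [0, 0, 0], 0.6], [[0, 0, 0.01], [0, 0, 0], 0.6], [[0, 0, 0.01], [0, 0, 0], 0.6], [[0, 0, 0.01], [0, 0, 0], 0.6], [[0, 0, 0.005], [0, 0, 0], 0.6], [[0, 0, 0], [0, 0, 0], 0.6]]'

```text
t: 31.8
ee_pos: [667.2, -51.1, 350.1]
orientation: [3.109, 0.449, 0.005]
ft_force: [0.4, 0.3, -0.1]
width: 70.3
grasp_force: 0.0
```

```bash
python3 lev.py; python3 - <<'E'
from h import *
a=np.radians(16.4);R=np.array([[np.cos(a),np.sin(a)],[-np.sin(a),np.cos(a)]])
for n in ['wrist','side','scene']:
    d=shot(n);P=cloud(d);Q=(P[...,:2]-[551.5,-85.9])@R.T;z=P[...,2];ok=d['range_z']>0
    m=ok&(abs(Q[...,1])<18)&(Q[...,0]>60)&(Q[...,0]<150)&(z>270)&(z<326)&(d['color'].max(-1)<80)
    q=np.c_[Q[m],z[m]];print(n,len(q),np.percentile(q,[2,50,98],axis=0).round(1))
    m=ok&(np.hypot(*np.moveaxis(Q,-1,0))<17)&(z>75)&(z<115)
    q=np.c_[Q[m],z[m]];print('  spring',len(q),[c.__round__(1) for c in cv2.minEnclosingCircle(q[:,:2].astype(np.float32))[0]] if len(q) else '',np.percentile(q[:,2],[2,98]) if len(q) else '')
E
```

```text
31.8 [667.17 -51.09 350.07] f x,y,z tester 0.46486278522352104 0.1514334160633874 -0.08813571786771937 grip 0.0 70.26247076187565
lat 0.738920605205854 r 277.35337628747413 theta 1.5346277524098106 needle f/z
wrist 2448 [[ 94.5 -16.2 279.8]
 [111.    0.  322. ]
 [119.8  15.8 325.1]]
  spring 90 [-4.7, 0.4] [ 93.50531456 110.12026977]
side 276 [[ 88.2 -17.4 270.7]
 [ 98.2  -5.7 313.5]
 [114.   15.6 323.1]]
  spring 94 [-1.1, 0.3] [ 78.78275542 107.35464554]
scene 245 [[ 94.6 -17.6 271.1]
 [109.7  -6.5 312.7]
 [119.8  13.1 323.7]]
  spring 79 [0.0, 0.7] [ 76.01948758 110.21764195]
```

The lever stands at about 1.48 rad. I'm re-gripping on centre to nudge it further back, so the plate is clear for the gripper.

Call:
servo_tool --steps '[[[-0.0076, -0.0025, 0], [0, 0, 0], 0.6], [[-0.0076, -0.0025, -0.005], [0, 0, 0], 0.6], [[0, 0, -0.011], [0, 0, 0], 0.6], [[0, 0, -0.012], [0, 0, 0], 0.6], [[0, 0, -0.012], [0, 0, 0], 0.6], [[0, 0, -0.012], [0, 0, 0], 0.6], [[0, 0, -0.007], [0, 0, 0], 0.6], [[0, 0, 0], [0, 0, 0], 0.2]]'

```text
t: 32.62
ee_pos: [650.1, -55.8, 286.0]
orientation: [-3.108, -0.449, 0.006]
ft_force: [-1.0, -0.2, -0.4]
width: 66.8
grasp_force: 0.0
```

Call:
servo_tool --steps '[[[0, 0, 0], [0, 0, 0], 0.0], [[0, 0, 0], [0, 0, 0], -0.1], [[0, 0, 0], [0, 0, 0], -0.2], [[0, 0, 0], [0, 0, 0], -1], [[0, 0, 0], [0, 0, 0], -1], [[0, 0, 0], [0, 0, 0], -1], [[0.004, 0.0012, 0], [0, 0, 0], -1], [[0.006, 0.0018, -0.0002], [0, 0, 0], -1]]'

```text
t: 33.28
ee_pos: [660.7, -53.3, 289.2]
orientation: [3.109, 0.449, -0.002]
ft_force: [-3.2, 0.1, 2.3]
width: 33.9
grasp_force: 30.0
```

Call:
servo_tool --steps '[[[0.007, 0.0021, -0.0004], [0, 0, 0], -1], [[0.005, 0.0015, -0.0004], [0, 0, 0], -1], [[0, 0, 0], [0, 0, 0], -1], [[0, 0, 0], [0, 0, 0], -1], [[0, 0, 0], [0, 0, 0], 0], [[0, 0, 0], [0, 0, 0], 0.6], [[0, 0, 0], [0, 0, 0], 0.6], [[0, 0, 0], [0, 0, 0], 0.6]]'

```text
t: 33.95
ee_pos: [673.1, -49.3, 287.9]
orientation: [-3.109, -0.449, 0.0]
ft_force: [1.2, 0.2, 0.5]
width: 57.0
grasp_force: 0.0
```

Call:
servo_tool --steps '[[[0, 0, 0.005], [0, 0, 0], 0.6], [[0, 0, 0.01], [0, 0, 0], 0.6], [[0, 0, 0.01], [0, 0, 0], 0.6], [[0, 0, 0.01], [0, 0, 0], 0.6], [[0, 0, 0.01], [0, 0, 0], 0.6], [[0, 0, 0.01], [0, 0, 0], 0.6], [[0, 0, 0.005], [0, 0, 0], 0.6], [[0, 0, 0], [0, 0, 0], 0.6]]'

```text
t: 34.62
ee_pos: [674.0, -49.5, 350.1]
orientation: [3.109, 0.449, 0.005]
ft_force: [0.6, 0.1, 0.7]
width: 70.4
grasp_force: 0.0
```

```bash
cat > lv2.py <<'E'
from h import *
a=np.radians(16.4);R=np.array([[np.cos(a),np.sin(a)],[-np.sin(a),np.cos(a)]])
for n in ['wrist','scene']:
    d=shot(n);P=cloud(d);Q=(P[...,:2]-[551.5,-85.9])@R.T;z=P[...,2];ok=d['range_z']>0
    m=ok&(abs(Q[...,1])<18)&(Q[...,0]>60)&(Q[...,0]<170)&(z>270)&(z<326)&(d['color'].max(-1)<80)
    q=np.c_[Q[m],z[m]];print(n,len(q),np.percentile(q,[2,50,98],axis=0).round(1))
print(d['obs']['ee_pos'],R@(d['obs']['ee_pos'][:2]-[551.5,-85.9]))
E
python3 lv2.py
```

```text
wrist 2454 [[ 1.162e+02 -1.630e+01  3.075e+02]
 [ 1.318e+02 -3.000e-01  3.205e+02]
 [ 1.420e+02  1.570e+01  3.235e+02]]
scene 228 [[113.7 -17.7 271. ]
 [130.8  -5.5 312.3]
 [141.   14.2 321.4]]
[673.54776812 -49.45341334 348.91299205] [127.3725119    0.50457526]
```

Call:
servo_tool --steps '[[[-0.012, -0.0037, 0], [0, 0, 0], 0.2], [[-0.02, -0.006, 0], [0, 0, 0], 0.2], [[-0.022, -0.0067, 0], [0, 0, 0], 0.2], [[-0.022, -0.0067, 0], [0, 0, 0], 0.2], [[-0.022, -0.0067, 0], [0, 0, 0], 0.2], [[-0.016, -0.005, 0], [0, 0, 0], 0.2], [[-0.008, -0.0026, -0.01], [0, 0, 0], 0.2], [[0, 0, -0.02], [0, 0, 0], 0.2]]'

```text
t: 35.38
ee_pos: [550.7, -87.5, 319.5]
orientation: [3.108, 0.448, 0.005]
ft_force: [0.5, 0.2, -0.1]
width: 52.5
grasp_force: 0.0
```

Call:
servo_tool --steps '[[[0, 0, -0.03], [0, 0, 0], 0.2], [[0, 0, -0.03], [0, 0, 0], 0.2], [[0, 0, -0.03], [0, 0, 0], 0.2], [[0, 0, -0.03], [0, 0, 0], 0.2], [[0, 0, -0.025], [0, 0, 0], 0.2], [[0, 0, -0.02], [0, 0, 0], 0.2], [[0, 0, -0.01], [0, 0, 0], 0.2], [[0, 0, 0], [0, 0, 0], 0.2]]'

```text
t: 36.05
ee_pos: [549.2, -86.5, 140.3]
orientation: [-3.108, -0.449, 0.008]
ft_force: [-0.2, 0.9, -0.4]
width: 52.2
grasp_force: 0.0
```

```bash
python3 chk.py
```

```text
36.05 [549.21787505 -86.45689865 140.29584942] [-0.24561991  0.93625471 -0.41875217] [-0.07033895  0.00557604  0.01989063]
plate ((551.157470703125, -85.84789276123047), 34.210487365722656) 4108 58.803296493467954
66 72 293 [66.09259435 71.85046112] ((551.5177612304688, -85.7767562866211), 13.898653030395508)
72 80 205 [72.05987654 79.73424671] ((552.0422973632812, -85.41539764404297), 13.832413673400879)
80 90 252 [80.66081436 89.79458365] ((551.668212890625, -85.75637817382812), 13.775253295898438)
90 100 283 [90.15717116 99.80561259] ((551.52001953125, -85.50498962402344), 14.157474517822266)
100 112 690 [100.52337779 109.72231391] ((551.732666015625, -85.6271743774414), 14.150885581970215)
112 125 0 0 0
```

Call:
servo_tool --steps '[[[0.001, 0, -0.01], [0, 0, 0], 0.2], [[0, 0, -0.014], [0, 0, 0], 0.2], [[0, 0, -0.014], [0, 0, 0], 0.2], [[0, 0, -0.014], [0, 0, 0], 0.2], [[0, 0, -0.012], [0, 0, 0], 0.2], [[0, 0, -0.009], [0, 0, 0], 0.2], [[0, 0, -0.004], [0, 0, 0], 0.2], [[0, 0, 0], [0, 0, 0], 0.2]]'

```text
t: 36.77
ee_pos: [552.0, -86.8, 65.4]
orientation: [-3.109, -0.449, 0.001]
ft_force: [-0.3, -0.2, 0.2]
width: 52.6
grasp_force: 0.0
```

```bash
python3 lev.py|head -1
```

```text
36.7667 [552.02 -86.75  65.39] f x,y,z tester -0.2997423934970927 -0.079374317688793 0.22379871318240713 grip 0.0 52.58432385626585
```

Call:
servo_tool --steps '[[[-0.0004, 0, -0.002], [0, 0, 0], 0.2], [[0, 0, -0.0015], [0, 0, 0], 0.0], [[0, 0, 0], [0, 0, 0], -0.2], [[0, 0, 0], [0, 0, 0], -1], [[0, 0, 0], [0, 0, 0], -1], [[0, 0, 0], [0, 0, 0], -1], [[0, 0, 0], [0, 0, 0], -1], [[0, 0, 0], [0, 0, 0], -1]]'

```text
t: 37.43
ee_pos: [552.0, -86.8, 62.6]
orientation: [3.109, 0.449, 0.0]
ft_force: [-0.2, 0.8, 0.2]
width: 25.9
grasp_force: 30.0
```

Call:
servo_tool --steps '[[[0, 0, 0], [0, 0, 0], -1], [[0, 0, 0.002], [0, 0, 0], -1], [[0, 0, 0.005], [0, 0, 0], -1], [[0, 0, 0.01], [0, 0, 0], -1], [[0, 0, 0.014], [0, 0, 0], -1], [[0, 0, 0.016], [0, 0, 0], -1], [[0, 0, 0.016], [0, 0, 0], -1], [[0, 0, 0.007], [0, 0, 0], -1]]'

```text
t: 38.1
ee_pos: [553.1, -87.0, 135.2]
orientation: [3.108, 0.449, 0.005]
ft_force: [0.6, 0.9, -0.1]
width: 25.7
grasp_force: 30.0
```

Call:
servo_tool --steps '[[[-0.005, 0.011, 0], [0, 0, 0], -1], [[-0.009, 0.022, 0], [0, 0, 0], -1], [[-0.01, 0.025, 0], [0, 0, 0], -1], [[-0.01, 0.025, 0], [0, 0, 0], -1], [[-0.01, 0.025, 0], [0, 0, 0], -1], [[-0.01, 0.025, 0], [0, 0, 0], -1], [[-0.01, 0.025, 0], [0, 0, 0], -1], [[-0.01, 0.025, 0], [0, 0, 0], -1]]'

```text
t: 38.77
ee_pos: [476.0, 97.7, 131.8]
orientation: [-3.109, -0.449, 0.002]
ft_force: [-0.1, 0.3, -0.5]
width: 26.0
grasp_force: 30.0
```

Call:
servo_tool --steps '[[[-0.01, 0.025, 0], [0, 0, 0], -1], [[-0.01, 0.025, 0], [0, 0, 0], -1], [[-0.01, 0.025, 0], [0, 0, 0], -1], [[-0.01, 0.025, 0], [0, 0, 0], -1], [[-0.01, 0.025, 0], [0, 0, 0], -1], [[-0.01, 0.02, 0], [0, 0, 0], -1], [[-0.007, 0.015, 0], [0, 0, 0], -1], [[-0.004, 0.008, 0], [0, 0, 0], -1]]'

```text
t: 39.43
ee_pos: [404.8, 265.6, 131.9]
orientation: [3.109, 0.452, -0.002]
ft_force: [0.4, 0.3, -1.0]
width: 26.0
grasp_force: 30.0
```

```bash
python3 - <<'E'
from h import *
d=shot('wrist');P=cloud(d);x,y,z=[P[...,i] for i in range(3)];o=d['obs'];ok=d['range_z']>0
hs=cv2.cvtColor(d['color'],cv2.COLOR_BGR2HSV);g=ok&(hs[...,0]>45)&(hs[...,0]<80)&(hs[...,1]>130)
q=P[g];print(o['t'],o['ee_pos'],len(q));print(np.percentile(q,[2,50,98],axis=0).round(1))
t=q[q[:,2]>14];print('rim',len(t),cv2.minAreaRect(t[:,:2].astype(np.float32)))
m=ok&(np.hypot(x-o['ee_pos'][0],y-o['ee_pos'][1])<18)&(z>115)&(z<150)&(hs[...,1]<60)
k=P[m];print(len(k),np.percentile(k,[2,50,98],axis=0).round(1) if len(k) else '')
E
```

```text
39.4333 [404.84278181 265.64683626 131.876826  ] 15406
[[357.6  20.7   2.4]
 [416.2 269.7   4. ]
 [476.6 319.9  53.9]]
rim 2343 ((421.39581298828125, 228.55804443359375), (130.80810546875, 547.83935546875), 15.042672157287598)
1019 [[391.7 255.4 129.7]
 [412.2 267.4 139.1]
 [417.9 279.7 149.3]]
```

Call:
servo_tool --steps '[[[0, 0, -0.01], [0, 0, 0], -1], [[0, 0, -0.018], [0, 0, 0], -1], [[0, 0, -0.02], [0, 0, 0], -1], [[0, 0, -0.02], [0, 0, 0], -1], [[0, 0, -0.02], [0, 0, 0], -1], [[0, 0, -0.015], [0, 0, 0], -1], [[0, 0, -0.01], [0, 0, 0], -1], [[0, 0, -0.004], [0, 0, 0], -1]]'

```text
t: 40.15
ee_pos: [406.0, 262.7, 13.5]
orientation: [3.108, 0.447, -0.004]
ft_force: [0.4, 0.9, -0.3]
width: 25.9
grasp_force: 30.0
```

Call:
servo_tool --steps '[[[0, 0, -0.0015], [0, 0, 0], -1], [[0, 0, -0.0012], [0, 0, 0], -1], [[0, 0, -0.001], [0, 0, 0], -1], [[0, 0, -0.001], [0, 0, 0], -1], [[0, 0, 0], [0, 0, 0], -1], [[0, 0, 0], [0, 0, 0], -1], [[0, 0, 0], [0, 0, 0], -1], [[0, 0, 0], [0, 0, 0], -1]]'

```text
t: 40.82
ee_pos: [407.0, 264.3, 11.0]
orientation: [-3.109, -0.449, -0.001]
ft_force: [-0.1, -0.9, -0.4]
width: 26.1
grasp_force: 30.0
```

```bash
python3 lev.py|head -1
```

```text
40.8167 [406.98 264.3   11.01] f x,y,z tester -0.32845715023745314 -0.8893341718196996 -0.4344174033346486 grip 29.999905228614807 26.102741019115513
```

Call:
servo_tool --steps '[[[0, 0, -0.001], [0, 0, 0], -1], [[0, 0, -0.001], [0, 0, 0], -1], [[0, 0, -0.0007], [0, 0, 0], -1], [[0, 0, -0.0005], [0, 0, 0], -1], [[0, 0, 0], [0, 0, 0], -1], [[0, 0, 0], [0, 0, 0], -1], [[0, 0, 0], [0, 0, 0], -1], [[0, 0, 0], [0, 0, 0], -1]]'

```text
t: 41.48
ee_pos: [406.9, 264.2, 7.6]
orientation: [-3.109, -0.449, -0.0]
ft_force: [-0.3, 0.8, 1.8]
width: 26.4
grasp_force: 30.0
```

Call:
servo_tool --steps '[[[0, 0, -0.0003], [0, 0, 0], -1], [[0, 0, -0.0003], [0, 0, 0], -1], [[0, 0, 0], [0, 0, 0], -1], [[0, 0, 0], [0, 0, 0], -1], [[0, 0, 0], [0, 0, 0], -1], [[0, 0, 0], [0, 0, 0], -1], [[0, 0, 0], [0, 0, 0], -1], [[0, 0, 0], [0, 0, 0], -1]]'

```text
t: 42.15
ee_pos: [406.9, 264.2, 7.0]
orientation: [-3.109, -0.449, -0.0]
ft_force: [0.5, -0.4, 1.6]
width: 26.1
grasp_force: 30.0
```

Touching the floor. Releasing gently and lifting straight up.

Call:
servo_tool --steps '[[[0, 0, 0], [0, 0, 0], -0.3], [[0, 0, 0], [0, 0, 0], -0.2], [[0, 0, 0], [0, 0, 0], -0.1], [[0, 0, 0], [0, 0, 0], 0], [[0, 0, 0], [0, 0, 0], 0], [[0, 0, 0], [0, 0, 0], 0], [[0, 0, 0], [0, 0, 0], 0], [[0, 0, 0], [0, 0, 0], 0]]'

```text
t: 42.82
ee_pos: [406.8, 264.2, 7.0]
orientation: [3.109, 0.449, -0.0]
ft_force: [-0.2, 0.4, -0.0]
width: 43.9
grasp_force: 0.0
```

Call:
servo_tool --steps '[[[0, 0, 0.005], [0, 0, 0], 0], [[0, 0, 0.01], [0, 0, 0], 0], [[0, 0, 0.015], [0, 0, 0], 0], [[0, 0, 0.02], [0, 0, 0], 0], [[0, 0, 0.02], [0, 0, 0], 0], [[0, 0, 0.025], [0, 0, 0], 0], [[0, 0, 0.025], [0, 0, 0], 0], [[0, 0, 0.02], [0, 0, 0], 0]]'

```text
t: 43.48
ee_pos: [407.2, 264.4, 149.7]
orientation: [-3.109, -0.449, -0.003]
ft_force: [1.5, 0.6, 0.2]
width: 44.0
grasp_force: 0.0
```

```bash
python3 - <<'E'
from h import *
for n in ['wrist','side','scene']:
    d=shot(n);P=cloud(d);x,y,z=[P[...,i] for i in range(3)];o=d['obs'];ok=d['range_z']>0
    S=cv2.cvtColor(d['color'],cv2.COLOR_BGR2HSV)[...,1]
    for nm,c in [('tested',(407,264)),('other',(480,-414.5))]:
        for a,b in [(8,22),(22,38),(38,60)]:
            m=ok&(np.hypot(x-c[0],y-c[1])<32)&(z>a)&(z<b)&(S<70);q=P[m]
            if len(q)>5: print(n,nm,a,len(q),np.round(cv2.minEnclosingCircle(q[:,:2].astype(np.float32))[0],1),q[:,2].max().round(1))
print(o['t'],o['ee_pos'],o['ft_force'])
E
python3 lv2.py
```

```text
wrist tested 8 191 [406.6 265.4] 21.9
wrist tested 22 228 [406.4 266.1] 38.0
wrist tested 38 513 [406.2 265.4] 55.2
side tested 8 17 [405.  262.5] 21.5
side tested 22 22 [404.8 264.8] 36.9
side tested 38 40 [405.8 264.6] 53.8
side other 8 48 [ 483.1 -419.4] 21.5
side other 22 57 [ 479.5 -414.1] 37.9
side other 38 90 [ 479.7 -414.4] 57.0
scene tested 8 15 [404.  266.6] 21.5
scene tested 22 11 [409.  267.8] 37.8
scene tested 38 21 [405.9 265. ] 55.0
scene other 8 28 [ 486.  -409.5] 21.5
scene other 22 42 [ 480.3 -413.3] 38.0
scene other 38 62 [ 481.3 -414.9] 57.6
43.5833 [408.91830373 265.46077821 150.95233756] [ 0.38799105  0.43859271 -0.17327592]Traceback (most recent call last):
  File "lv2.py", line 6, in <module>
    q=np.c_[Q[m],z[m]];print(n,len(q),np.percentile(q,[2,50,98],axis=0).round(1))
                                      ~~~~~~~~~~~~~^^^^^^^^^^^^^^^^^^^^
    return _quantile_unchecked(
        a, q, axis, out, overwrite_input, method, keepdims, weights)
    return _ureduce(a,
                    func=_quantile_ureduce_func,
    ...<5 lines>...
                    overwrite_input=overwrite_input,
                    method=method)
    r = func(a, **kwargs)
    result = _quantile(arr,
                       quantiles=q,
    ...<2 lines>...
                       out=out,
                       weights=wgt)
    slices_having_nans = np.isnan(arr[-1, ...])
                                  ~~~^^^^^^^^^
IndexError: index -1 is out of bounds for axis 0 with size 0
```

The tested spring stands upright at the centre of the green tray, and the other spring hasn't moved. I'm confirming the lever from the scene camera and handing in.

```bash
sed -i "s/\['wrist','scene'\]/['scene']/" lv2.py; python3 lv2.py && python3 -c "
from workcell import close_job; print(close_job())"
```

```text
scene 239 [[115.3 -17.8 271.3]
 [130.9  -6.6 312.2]
 [140.9  13.6 321.9]]
[407.00402598 264.28801781 147.75452274] [-39.74441202 376.73746301]
the job is handed in; nothing more can be done
None
```

The tested spring read about 2.9 rad (green band, sound) and now stands upright in the green tray; the lever is up at about 1.58 rad, the other spring is unmoved on the grey pad, and the job is handed in with no verdict returned.

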